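Drive the lock pin out of an inclined knuckle into a catch tray

TASK

Set the catch tray flat on the worktop under the lower mouths of the stand's inclined knuckle and let go of it, then take the punch and drive the plain lock pin (not the headed one, which stays in) down and right through, so that it drops into the tray; do not touch that pin with the fingers. Finish with the punch fully home in its rest and the pin in the upright tray, and leave the amber bottle and the white dish where they stand.

Things in the scene. Friction and masses are not known exactly. Their poses are not given: they have to be found in the camera images.
- stand: Fixed grey stand. Origin on the worktop, z up; its +x points away from the robot (turned up to 0.3 rad), to the side where the bores' lower mouths overhang. Base plate x=-86 to -8, y=+-50 mm, 10 mm thick; column x=-51 to -17, y=+-30 mm. At x > -8 mm the worktop is free up to z=74 mm. Nothing but the pins is beyond x=+26 or above z=127 mm.
- knuckle: Inclined block on the stand, 34 x 80 x 40 mm, light-dark-light layers. Origin at its middle, 100 mm above the stand's; y as the stand's; z is the bores' axis, up, leaning 35 deg from vertical to the stand's -x. Two 11 mm through-bores at y=+16 and -16, mouths at z=+20 and -20 mm. Sprung shoes at mid-bore hold the pins (5 to 12 N to slide) and narrow the empty bore by up to 1.5 mm.
- lock_pin: Plain steel pin without head, 10 mm diameter, 52 mm long, in either of the two bores. Its z is its axis, upper end z=+32, lower end z=-20 mm from its origin, which starts at the bore's middle: 12 mm stand proud above the knuckle, the lower end is flush. Pushed 52 mm it drops clear, and lands 10 to 60 mm out along the stand's +x.
- headed_pin: The other pin, which stays in: steel, 10 mm diameter, with a flat round head 17 mm wide and 9 mm thick on the knuckle's upper face. Origin at the bore's middle, z its axis, head from z=+20 to +29 mm.
- punch: Round steel drift punch, 154 mm long, 120 g, z from nose to head, origin at the underside of its collar. Nose 7 mm diameter z=-72 (flat tip) to 0; collar 22 mm, z=0 to 6; handle 16 mm, z=6 to 76; head 19 mm, z=76 to 82. It starts in its rest, collar on the block, up to 0.08 rad off the hole's axis.
- punch_tip (a point): The flat tip of the punch nose, on its axis.
- punch_grip (a point): Middle of the punch handle, on its axis, 113 mm from the tip; 16 mm wide.
- rest_plate: Inclined guide block 40 x 46 x 44 mm on the fixed grey punch rest. Origin at the upper mouth of its 10 mm through-hole, 110 mm above the worktop; z is the hole's axis, up, leaning 22 deg from vertical to its -x (towards the robot, turned up to 0.6 rad). The punch is home with its nose through the hole and its collar on this face. Free below for the nose.
- tray: Loose steel catch tray, 180 g: open pan 64 (x) x 84 (y) x 24 (z) mm, wall and floor 3 mm, origin under the pan's middle. A bar from the +y rim, its underside 22 mm up, carries an upright square black post, 14 x 14 mm, at y=96 mm, up to z=100 mm: grip it across x or y.
- tray_grip (a point): On the axis of the tray's post, 96 mm along the tray's +y from the pan's middle, 85 mm up (15 mm below its top).
- tray_in (a point): Middle of the pan's inner floor, 3 mm up.
- catch_point (a point): Point on the worktop 34 mm along the stand's +x from its origin, beneath the lower mouths: the pan's middle belongs here, its long side across the stand's x, its post to either side.
- amber: Amber bottle, 49 mm diameter, 132 mm high, loose, upright, origin at its underside. It stands 110 to 120 mm to one side (stand's +y or -y) of the catch point, in the way of the tray's post there.
- dish: White round dish, 63 mm diameter, 13 mm high, loose, origin at its underside; as far from the catch point as the bottle, on the other side. The tray's bar and post, 22 mm up, pass over it.

How it is judged (in metres and radians):
On the way, in this order (a step that is already met when the one before it is completed fails the run):
1. the catch tray stands let go on the worktop under the lower mouths, the lock pin still in place (horizontal distance between tray_in and catch_point below 0.035 m and height (world z) of tray between -0.005 and 0.005 m and angle between tray's own z axis and vertical below 0.06 rad and contact force between the fingers and tray below 0.1 N and z of lock_pin in the frame of knuckle above -0.006 m), for 0.2 s.
2. the punch is driving the lock pin down through its bore (z of lock_pin in the frame of knuckle between -0.045 and -0.012 m and contact force between punch and lock_pin above 0.5 N), for 0.1 s.
3. the lock pin has dropped into the tray (x of lock_pin in the frame of tray between -0.031 and 0.031 m and y of lock_pin in the frame of tray between -0.041 and 0.041 m and z of lock_pin in the frame of tray between 0 and 0.035 m and height (world z) of tray between -0.005 and 0.005 m and angle between tray's own z axis and vertical below 0.06 rad), for 0.2 s.
At the end, for the whole second after the job is handed in: The lock pin lies in the pan (origin within its walls, under 35 mm up), the tray flat on the worktop, the punch back in its rest (collar within 5 mm of its face, axis within 0.12 rad and 6 mm of the hole's), the headed pin within 6 mm of its place in its bore, all at rest (all of step 3 and z of punch in the frame of rest_plate between -0.004 and 0.005 m and x of punch in the frame of rest_plate between -0.006 and 0.006 m and y of punch in the frame of rest_plate between -0.006 and 0.006 m and angle between the z axis of punch and the z axis of rest_plate, either way round below 0.12 rad and linear speed of each of lock_pin, punch, tray below 0.02 m/s and z of headed_pin in the frame of knuckle between -0.006 and 0.006 m); the robot touches nothing.
It fails at once if the fingers touch the lock pin (contact force between the fingers and lock_pin above 1 N).
It fails at once if the lock pin falls beside the tray, onto the worktop (height (world z) of lock_pin below 0.03 m and (x of lock_pin in the frame of tray above 0.034 m or x of lock_pin in the frame of tray below -0.034 m or y of lock_pin in the frame of tray above 0.044 m or y of lock_pin in the frame of tray below -0.044 m)).
It fails at once if the amber bottle is pushed more than 25 mm or tipped (distance of amber from where it was at the start of the episode above 0.025 m or angle between amber's own z axis and vertical above 0.4 rad).
It fails at once if the white dish is pushed more than 25 mm (distance of dish from where it was at the start of the episode above 0.025 m).
It also fails if it takes over 69 s, if anything falls off the work surface, if the arm or the gripper's body presses on something with over 40 N, if the wrist force passes 120 N, or if a joint passes its speed limit or range.

ROBOT

A 6-joint arm with a two-finger parallel gripper is mounted at the origin on a cart in front of the work surface, level with it; the furniture and walls round the work are solid. World frame = base frame: x ahead of the robot, y to its left, z up, the work surface at z = 0. Lengths are in m, angles in degrees, forces in N, time in s.
With the tool pointing down it reaches from about 0.4 to 0.825 m from the base axis. Payload 7 kg.
Tool frame: the origin (TCP) lies midway between the tips of the shut fingers; the grasp point (between the pads) lies 19 mm behind it; z points along the fingers, y is the line along which they close (so a half turn about z gives the same grasp; the last joint's range is limited). The gripper opens to 88 mm and grips with 3 to 60 N. Pads are 19 mm wide; open, the fingers measure 130 mm over their backs; the gripper's body (78 mm by 193 mm) begins 47 mm behind the grasp point.
Start: joints at [-49.498, 20.546, 0.682, 0, -70.136, -16.507], TCP at [0.274, -0.617, 0.201] pointing down, gripper open.
Joint ranges: [-176.03, 176.03], [-82.01, 121.73], [-58.28, 71.71], [-173.87, 95.51], [-174.79, -0.11], [-173.66, 173.66]. Speed limits (degrees/s): [136.94, 136.94, 172.46, 180, 180, 180].

INTERFACE

Orientations are given as [roll, pitch, yaw] about the fixed x, y, z axes, in that order (R = Rz(yaw) Ry(pitch) Rx(roll)).
In Python, from plant import ctrl gives the robot as it stands. The module is installed in compiled form; this text tells all that it offers.
- The arm moves only by the tool send_rows, never from a script. Its argument "plan" is a list that holds one entry, the list of rows, each a list of 6 numbers: the shift along the tool's x, y, z in cm, then the turn, a rotation vector about the tool's x, y, z in degrees. A call has 1 to 8 rows; each row is the pose to reach, as a shift and turn from the pose commanded when the call began, along the tool's axes at that moment; what a row does not reach only later rows make up. A row lasts 1/12 s, in which the tool goes at most 41.7 mm and 7.16 degrees, less where a joint would pass 70% of its speed; a pose out of reach is approached as far as the arm can. A call with a gripper value outside its range is refused whole. "fingers" is the opening, from 0 (shut) to 1 (fully open), set as the call begins (left out, the last holds). The fingers move at their own pace and stop on an object; the grip force is fixed at half the most. Time passes only in rows, so rows that repeat a pose let the fingers close. It gives the time, the measured TCP pose, the force, the opening and the grip force at its end, in the units of the state.
- ctrl.get_obs(): the state, without advancing time (a new reading comes with each control period).
- ctrl.snapshot(name): name is "scene" or "side" or "wrist"; returns a dict with "img" (420x560x3 uint8, red, green, blue), "K" (3x3 intrinsics, pixels), "pose" (4x4, takes a point from camera to world coordinates). Camera axes: x right, y down, z forward; pixel columns grow to the right and rows downward; lengths in m; the calibration is good to about 2 mm. A picture is of the moment at which its call begins. There is no depth.
- ctrl.close_job(): hands the job in; it is judged then, once.
The state is a dict: "clock": time; "joint_pos": joint angles; "qvel": joint speeds; "tau": joint torques, N m; "tool_pos": TCP position; "orientation": TCP orientation; "force": force on the tool from outside, world axes, zero at the start; "moment": the same for the moment, N m; "opening": finger opening in m; "gripper_force": force on a finger pad.
Only numpy, scipy, OpenCV 4.12 (cv2) and the standard library are available. Lean on these libraries where they do the work, as an engineer would, in place of code of your own. Each camera call takes 0.05 s, during which the arm holds its last target. There are 200 camera calls.

## Working session

There is one attempt and no reset: what is moved stays moved. The work goes in short steps, Python scripts to look and compute and a tool call to move; the robot and the scene stay as the last step left them, time stands still between calls to the robot, and variables do not carry over. Pictures are saved under pics/ and viewed, at most 10 in all, crops included, and the job is handed in when it is done.

Besides the shell and the picture viewer there is one more tool, called after "Call:" by a JSON object that holds its "op" and its "data". send_rows: Moves the arm, as the interface text tells. Its arguments: {"type":"object","properties":{"plan":{"type":"array","items":{"type":"array","items":{"type":"array","items":{"type":"number"}}}},"fingers":{"type":"number"}},"required":["plan"]}

```bash
mkdir -p pics; python3 - <<'E'
from plant import ctrl
import cv2,numpy as np,pickle
d={}
for n in("scene","side","wrist"):
    s=ctrl.snapshot(n);d[n]=s;cv2.imwrite(f"pics/{n}0.png",s["img"][:,:,::-1])
    print(n,s["K"].round(1).tolist(),s["pose"].round(3).tolist())
pickle.dump(d,open("s0.pkl","wb"))
a=np.hstack([cv2.resize(d[n]["img"],(800,600),interpolation=cv2.INTER_CUBIC) for n in d])
for i,n in enumerate(d): cv2.imwrite(f"pics/{n}0b.png",a[:,800*i:800*i+800,::-1])
print(ctrl.get_obs())
E
```

```text
scene [[467.3, 0.0, 276.5], [0.0, 467.3, 210.0], [0.0, 0.0, 1.0]] [[-0.455, -0.69, 0.563, -0.136], [-0.89, 0.346, -0.296, 0.37], [0.009, -0.636, -0.772, 0.991], [0.0, 0.0, 0.0, 1.0]]
side [[429.7, 0.0, 281.2], [0.0, 429.7, 210.2], [0.0, 0.0, 1.0]] [[-0.969, -0.175, 0.173, 0.296], [-0.246, 0.651, -0.718, 0.855], [0.013, -0.738, -0.674, 0.886], [0.0, 0.0, 0.0, 1.0]]
wrist [[342.4, 0.0, 285.1], [0.0, 342.4, 209.5], [0.0, 0.0, 1.0]] [[-0.406, 0.877, 0.256, 0.205], [0.914, 0.389, 0.116, -0.647], [0.002, 0.281, -0.96, 0.384], [0.0, 0.0, 0.0, 1.0]]
{'clock': 0.15, 'joint_pos': array([-4.94986302e+01,  2.05846981e+01,  6.46031289e-01, -1.26127856e-02,
       -7.01351606e+01, -1.65076423e+01]), 'qvel': array([-0.09278504, -0.00693383,  0.05019462,  0.06853516,  0.04473054,
        0.00840633]), 'tau': array([-8.04220363e-04, -5.83273852e+01,  2.93288809e+01,  7.00137064e+00,
        8.66952469e-03, -9.39840811e-05]), 'tool_pos': array([ 0.27429187, -0.61632989,  0.20071547]), 'orientation': array([ 1.79925846e+02, -9.60963826e-03, -1.56010560e+02]), 'force': array([-0.5539307 ,  0.4982845 , -0.09262303]), 'moment': array([-0.06716173,  0.00138472,  0.0077675 ]), 'gripper_force': 0.0, 'opening': 0.08789205713846028}
```

View pics/scene0b.png

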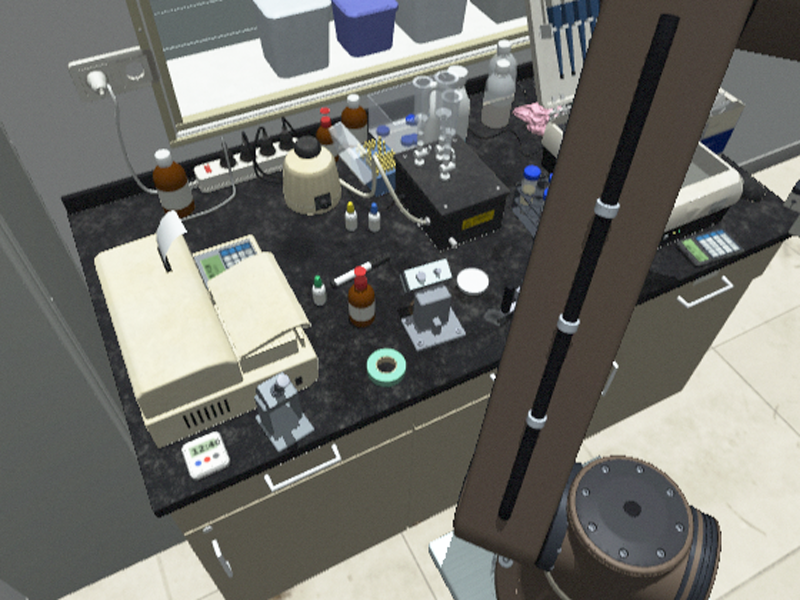

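View pics/side0b.png

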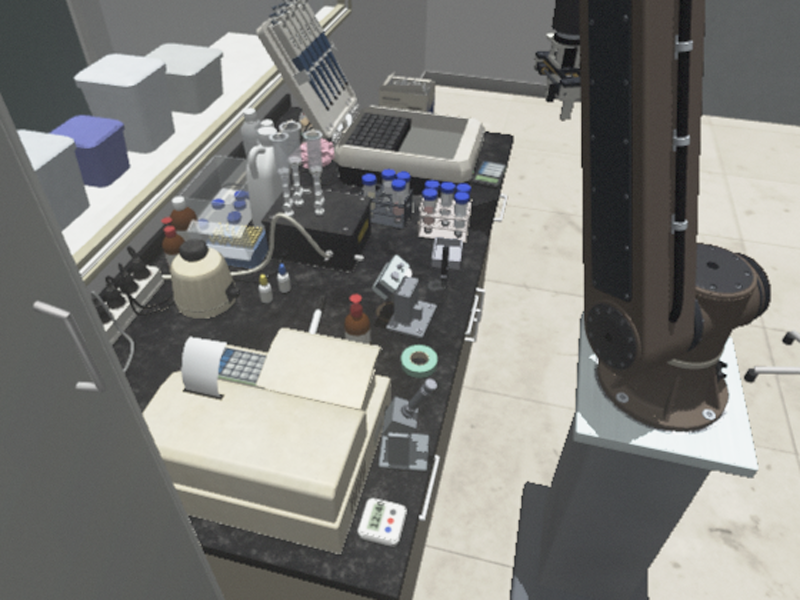

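```bash
cat > h.py <<'E'
import numpy as np,cv2
def crop(img,x,y,w,h,k):
    c=cv2.resize(img[y:y+h,x:x+w],None,fx=k,fy=k,interpolation=cv2.INTER_CUBIC)
    for i in range(0,w,10): cv2.putText(c,str(x+i),(i*k,8),0,.3,(255,255,0),1);c[::4,i*k]=(255,255,0)
    for j in range(0,h,10): cv2.putText(c,str(y+j),(0,j*k+4),0,.3,(0,255,255),1);c[j*k,::4]=(0,255,255)
    return c
def save(name,img): cv2.imwrite(name,img[:,:,::-1])
def proj(s,P):
    T=np.linalg.inv(s["pose"]);q=np.atleast_2d(P)@T[:3,:3].T+T[:3,3];q=q@s["K"].T
    return q[:,:2]/q[:,2:]
def ray(s,uv,z):
    d=s["pose"][:3,:3]@np.linalg.solve(s["K"],[*uv,1]);o=s["pose"][:3,3]
    return o+d*(z-o[2])/d[2]
E
python3 - <<'E'
import pickle,numpy as np
from h import *
d=pickle.load(open("s0.pkl","rb"));A,B=d["scene"]["img"],d["side"]["img"]
save("pics/m1.png",np.hstack([crop(A,275,170,65,80,6)[:480],crop(A,172,255,60,80,6)[:480]]))
save("pics/m2.png",np.hstack([crop(B,262,155,70,85,6)[:510],crop(B,260,255,55,85,6)[:510]]))
E
```

```text
(no output)
```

View pics/m1.png

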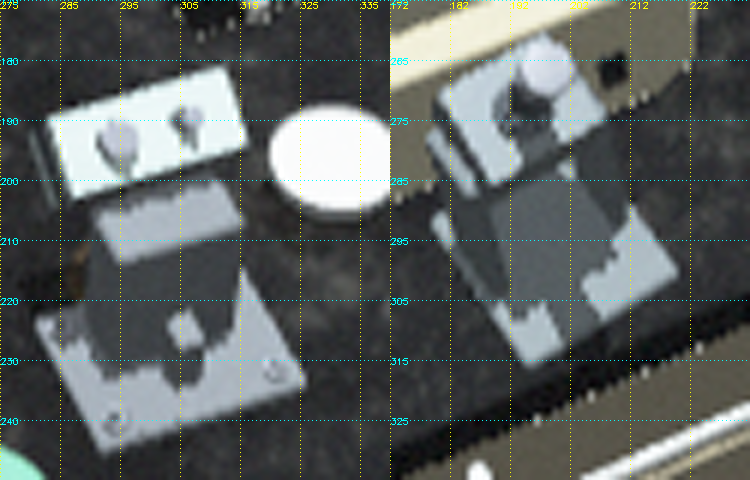

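View pics/m2.png

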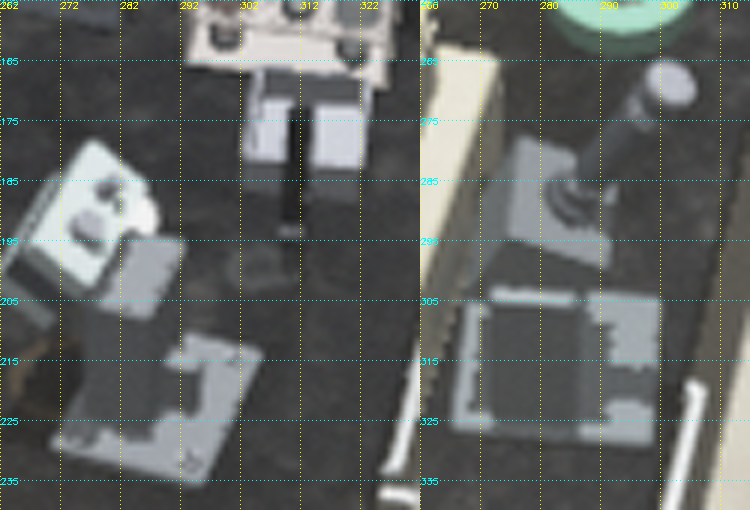

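View pics/wrist0b.png

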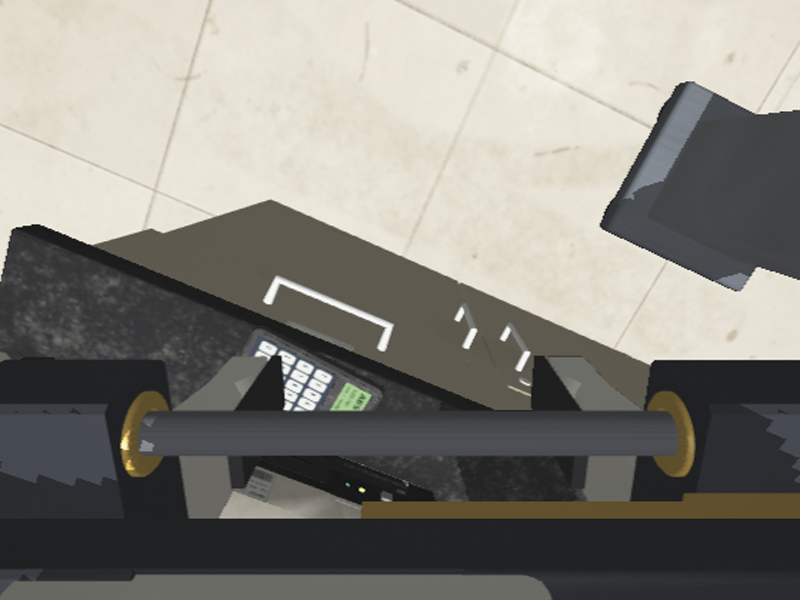

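```bash
cat >> h.py <<'E'
def Rz(a): c,s=np.cos(a),np.sin(a);return np.array([[c,-s,0],[s,c,0],[0,0,1]])
def Ry(a): c,s=np.cos(a),np.sin(a);return np.array([[c,0,s],[0,1,0],[-s,0,c]])
RK=Ry(-np.radians(35)); RR=Ry(-np.radians(22))
E
cat > fit.py <<'E'
import pickle
from h import *
from scipy.optimize import least_squares
d=pickle.load(open("s0.pkl","rb"));A,B=d["scene"],d["side"]
k=lambda x,y,z=.02: RK@[x,y,z]+[0,0,.1]
st=[(A,(292.5,245.5),(-.086,.05,.01)),(A,(325.7,233.3),(-.086,-.05,.01)),(A,(280.8,223.7),(-.008,.05,.01)),
(A,(283.3,189.5),k(.017,.04)),(A,(312,181.2),k(.017,-.04)),(A,(316.2,194.5),k(-.017,-.04)),(A,(287,203),k(-.017,.04)),
(B,(305.7,213.7),(-.086,-.05,.01)),(B,(296.2,235.8),(-.086,.05,.01)),(B,(277.5,178),k(.017,-.04)),(B,(277.5,203.3),k(-.017,.04))]
r=lambda x,y: RR@[x,y,0]+[0,0,.11]
rs=[(A,(180.3,270.8),r(.02,.023)),(A,(189.8,286.2),r(-.02,.023)),(A,(208.3,273.3),r(-.02,-.023)),(A,(197.8,260),r(.02,-.023)),
(B,(276.7,277.5),r(.02,-.023)),(B,(275.3,294.2),r(.02,.023)),(B,(291.7,299.7),r(-.02,.023)),(B,(292.5,285.8),r(-.02,-.023))]
tr=[(B,(304.8,166.7),(-1,-1)),(B,(324,166.7),(1,-1)),(B,(302.5,182.5),(-1,1)),(B,(322.8,183.3),(1,1)),]
def f(L):
    g=lambda p:np.concatenate([(proj(c,Rz(p[2])@q+[p[0],p[1],0])[0]-u) for c,u,q in L])
    s=least_squares(g,[.5,0,0],loss="soft_l1",x_scale=[.01,.01,.1]);print(s.x.round(4),g(s.x).round(1).reshape(-1,2).tolist());return s.x
if __name__=="__main__":
    S=f(st);R=f(rs)
    for c,u,sg in tr: print("rim",ray(c,u,.024).round(3))
    print("post top",ray(B,(311.7,173),.1).round(3),"post bot",ray(B,(310.3,194),.022).round(3))
    print("dish",ray(A,(330,196),.013).round(3),"amber",ray(A,(362/1.4286,322/1.4286),0).round(3))
    print("catch",Rz(S[2])@[.034,0,0]+[S[0],S[1],0])
    h=Rz(R[2])@RR@[0,0,.082]+[R[0],R[1],.11];print("head pred",proj(A,h),proj(B,h),"obs 198.2,266.3 / 302,268.8")
    for y in(.016,-.016):
        q=Rz(S[2])@k(0,y,.032)+[S[0],S[1],0];print("pin",y,proj(A,q),proj(B,q))
E
python3 fit.py
```

```text
[ 0.538  -0.0443 -0.081 ] [[-0.6, 0.3], [1.2, 0.7], [-0.7, -0.2], [-0.3, 1.0], [0.1, 0.5], [0.1, 0.0], [0.2, 0.5], [-0.0, -1.3], [-0.5, -1.0], [-0.4, -0.3], [-0.5, -0.9]]
[0.4272 0.2763 0.1934] [[-0.4, 0.7], [-0.1, 0.6], [-0.6, 2.3], [0.1, 0.7], [-0.5, -0.6], [-0.4, -0.7], [-0.1, -1.2], [-0.2, -3.9]]
rim [ 0.495 -0.293  0.024]
rim [ 0.433 -0.31   0.024]
rim [ 0.485 -0.208  0.024]
rim [ 0.421 -0.221  0.024]
post top [ 0.451 -0.166  0.1  ] post bot [ 0.45  -0.161  0.022]
dish [ 0.556 -0.161  0.013] amber [0.567 0.069 0.   ]
catch [ 0.57191026 -0.0470751   0.        ]
head pred [[197.10929699 263.9586423 ]] [[298.89258256 266.1912438 ]] obs 198.2,266.3 / 302,268.8
pin 0.016 [[295.17522955 193.63814819]] [[277.48923398 191.11422958]]
pin -0.016 [[306.93162356 190.03632592]] [[281.24743133 184.23931352]]
```

```bash
cat >> h.py <<'E'
from scipy.spatial.transform import Rotation as Ro
def pose(o=None):
    from plant import ctrl
    o=o or ctrl.get_obs();return np.array(o["tool_pos"]),Ro.from_euler("xyz",o["orientation"],degrees=True)
def delta(p0,R0,p,R):
    "shift cm, rotvec deg in tool axes, rows needed"
    s=R0.inv().apply(np.array(p)-p0)*100;v=np.degrees((R0.inv()*R).as_rotvec())
    print("shift",s.round(2),"turn",v.round(2),"rows>=",round(max(np.linalg.norm(s)/4.17,np.linalg.norm(v)/7.16),1))
down=lambda yaw:Ro.from_euler("xyz",[180,0,yaw],degrees=True)
E
python3 - <<'E'
from h import *
from fit import A
p,R=pose();delta(p,R,[.455,-.164,.27],down(98.6))
for n,u in dict(mk1=(335,285),mk2=(390,258),green=(320,303),box=(440,245),b1=(350,230),b2=(375,230),boxl=(395,165),ring=(387,368)).items(): print(n,ray(A,np.array(u)/1.4286,0).round(3))
E
```

```text
shift [-34.9   33.99  -6.89] turn [ 4.0000e-02 -7.0000e-02  1.0539e+02] rows>= 14.7
mk1 [0.674 0.078 0.   ]
mk2 [ 0.69  -0.051  0.   ]
green [0.645 0.122 0.   ]
box [ 0.677 -0.16   0.   ]
b1 [ 0.8   -0.012  0.   ]
b2 [ 0.776 -0.06   0.   ]
boxl [ 0.947 -0.194  0.   ]
ring [0.454 0.074 0.   ]
```

Call:
{"op": "send_rows", "data": {"plan": [[[-2.2, 2.1, -1.5, 0, 0, 6.6], [-4.4, 4.2, -3, 0, 0, 13.2], [-6.5, 6.4, -4.5, 0, 0, 19.8], [-8.7, 8.5, -6, 0, 0, 26.3], [-10.9, 10.6, -7, 0, 0, 32.9], [-13.1, 12.7, -7, 0, 0, 39.5], [-15.3, 14.9, -7, 0, 0, 46.1], [-17.5, 17.0, -7, 0, 0, 52.7]]], "fingers": 0.6}}

```text
clock: 0.82
tool_pos: [0.3654, -0.3886, 0.2716]
orientation: [180.0, 0.0, 151.0]
force: [0.4, -0.4, -0.1]
opening: 0.053
gripper_force: 0.0
```

```bash
python3 - <<'E'
from h import *
p,R=pose();delta(p,R,[.455,-.164,.27],down(98.6))
E
```

```text
shift [ 3.07 23.99  0.16] turn [2.000e-02 1.000e-02 5.236e+01] rows>= 7.3
```

Call:
{"op": "send_rows", "data": {"plan": [[[0.4, 3.0, 0, 0, 0, 6.5], [0.8, 6, 0, 0, 0, 13.1], [1.2, 9, 0, 0, 0, 19.7], [1.5, 12, 0.1, 0, 0, 26.2], [1.9, 15, 0.1, 0, 0, 32.8], [2.3, 18, 0.1, 0, 0, 39.3], [2.7, 21, 0.1, 0, 0, 45.9], [3.1, 24, 0.1, 0, 0, 52.4]]]}}

```text
clock: 1.48
tool_pos: [0.4535, -0.1662, 0.2705]
orientation: [180.0, -0.3, 99.3]
force: [2.1, 1.6, -1.1]
opening: 0.0529
gripper_force: 0.0
```

```bash
python3 - <<'E'
from plant import ctrl
from h import *
import pickle
d={n:ctrl.snapshot(n) for n in("wrist","side")}
pickle.dump(d,open("s1.pkl","wb"));s=d["wrist"]
save("pics/w1.png",crop(s["img"],200,30,360,350,2)[:600,:720] if 0 else cv2.resize(s["img"],(800,600),interpolation=cv2.INTER_CUBIC))
print(s["pose"].round(3).tolist(),pose()[0],ctrl.get_obs()["joint_pos"].round(1))
E
```

```text
[[0.987, 0.155, 0.044, 0.441], [0.161, -0.948, -0.274, -0.091], [-0.001, 0.277, -0.961, 0.454], [0.0, 0.0, 0.0, 1.0]] [ 0.4544912  -0.16530359  0.2703439 ] [ 3.100e+00 -1.000e-01 -1.590e+01 -3.000e-01 -7.420e+01 -1.734e+02]
```

View pics/w1.png

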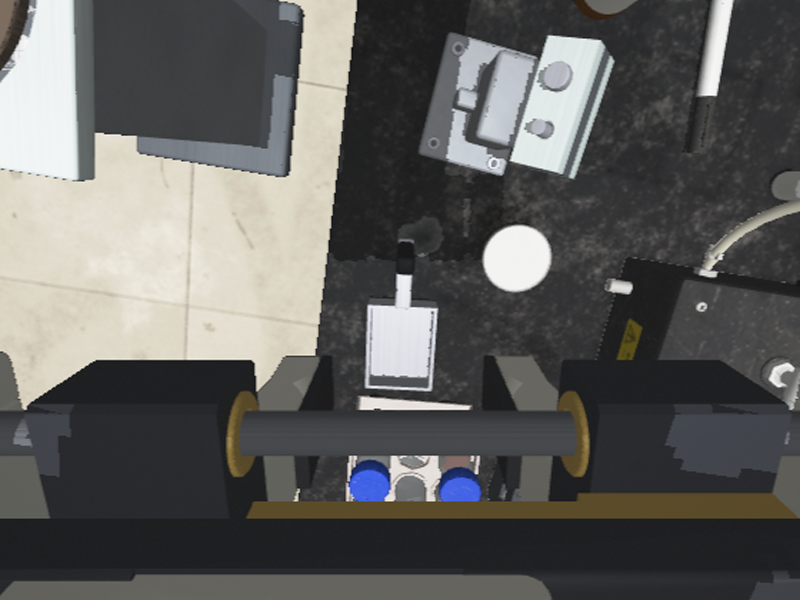

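```bash
python3 - <<'E'
import pickle
from h import *
import fit
d=pickle.load(open("s1.pkl","rb"));W=d["wrist"]
q=lambda u:np.array(u)/1.42857
L=[(W,q((368,304)),(-.032,.042,.024)),(W,q((438,304)),(.032,.042,.024)),(W,q((364,389)),(-.032,-.042,.024)),(W,q((432,391)),(.032,-.042,.024)),
 (W,q((397.5,242)),(-.007,.103,.1)),(W,q((414,242)),(.007,.103,.1))]
for c,u,P in L[:4]: print(ray(c,u,.024).round(4))
x=fit.f(L);g=Rz(x[2])@[0,.096,0]+[x[0],x[1],0];print("post",g)
k=fit.k
st=[(W,q((452,33)),(-.086,.05,.01)),(W,q((418,155)),(-.086,-.05,.01)),(W,q((505,176)),(-.008,-.05,.01)),
(W,q((547,36)),k(-.017,.04)),(W,q((510,159)),k(-.017,-.04)),(W,q((572,178)),k(.017,-.04)),(W,q((606,43)),k(.017,.04)),(W,q((557,76)),k(0,.016,.029)),(W,q((543,128)),k(0,-.016,.032))]
S=fit.f(st)
fit.f(fit.st+st)
print("dish",ray(W,q((517,258)),.013))
E
```

```text
[ 0.4262 -0.2238  0.024 ]
[ 0.4896 -0.2135  0.024 ]
[ 0.4343 -0.3093  0.024 ]
[ 0.4995 -0.3008  0.024 ]
[ 0.4621 -0.2589  0.1115] [[-0.1, -2.3], [-0.3, 0.1], [1.0, -3.3], [-0.2, -2.5], [-1.0, 6.7], [0.8, 7.4]]
post [ 0.45140143 -0.16349312  0.        ]
[ 0.5415 -0.045  -0.0928] [[-0.6, -1.1], [1.1, 0.0], [0.0, 1.6], [2.7, 0.8], [1.5, 2.6], [-8.9, -2.7], [-1.8, -0.5], [1.5, -0.0], [-1.5, -0.1]]
[ 0.5406 -0.045  -0.0885] [[-1.1, -0.5], [0.8, 0.1], [-1.0, -1.0], [-0.6, 0.2], [-0.1, -0.1], [-0.2, -0.7], [-0.2, -0.3], [-0.8, -1.4], [-1.5, -1.2], [-1.1, -0.5], [-1.5, -1.2], [-1.6, -1.0], [0.4, 0.2], [-0.6, 1.5], [1.5, 0.6], [0.8, 2.6], [-9.7, -2.8], [-3.0, -0.8], [0.4, -0.2], [-2.4, -0.2]]
dish [ 0.55441617 -0.1616616   0.013     ]
```

Call:
{"op": "send_rows", "data": {"plan": [[[0, 0, 0, 0, 0, -7], [0, 0, 0, 0, 0, -14], [0, 0, 0, 0, 0, -21], [0, 0, 0, 0, 0, -28], [0, 0, 0, 0, 0, -35], [0, 0, 0, 0, 0, -42], [0, 0, 0, 0, 0, -49], [0, 0, 0, 0, 0, -56]]]}}

```text
clock: 2.25
tool_pos: [0.453, -0.1684, 0.2703]
orientation: [179.8, -0.1, 155.4]
force: [0.2, 0.8, -0.3]
opening: 0.0526
gripper_force: 0.0
```

```bash
python3 - <<'E'
from h import *
p,R=pose();delta(p,R,[.451,-.166,.14],down(187))
E
```

```text
shift [ 0.25  0.08 13.03] turn [  0.26  -0.08 -31.62] rows>= 4.4
```

Call:
{"op": "send_rows", "data": {"plan": [[[0, 0, 2, 0, 0, -7], [0, 0, 5, 0, 0, -14], [0.1, 0, 8, 0, 0, -21], [0.1, 0, 11, 0, 0, -28], [0.2, 0.1, 13, 0, 0, -31.6], [0.2, 0.1, 13, 0, 0, -31.6], [0.2, 0.1, 13, 0, 0, -31.6]]]}}

```text
clock: 2.83
tool_pos: [0.4513, -0.1661, 0.1402]
orientation: [179.8, -0.1, -173.5]
force: [0.3, 0.2, 0.7]
opening: 0.0524
gripper_force: 0.0
```

```bash
python3 - <<'E'
from h import *
from plant import ctrl
s=ctrl.snapshot("wrist");save("pics/w2.png",cv2.resize(s["img"],(800,600),interpolation=cv2.INTER_CUBIC))
p,R=pose();print(p,R.as_euler("xyz",True));delta(p,R,[.451,-.166,.071],down(187))
print(proj(s,[p+R.apply([0,0,.0]),[.451,-.166,.1]])*1.42857)
E
```

```text
[ 0.4524773  -0.16611733  0.14138002] [ 1.79777145e+02  3.14936756e-02 -1.73444059e+02]
shift [0.15 0.   7.04] turn [ 0.22  0.03 -0.44] rows>= 1.7
[[404.98733427 356.5182635 ]
 [405.55544827 320.12399875]]
```

View pics/w2.png

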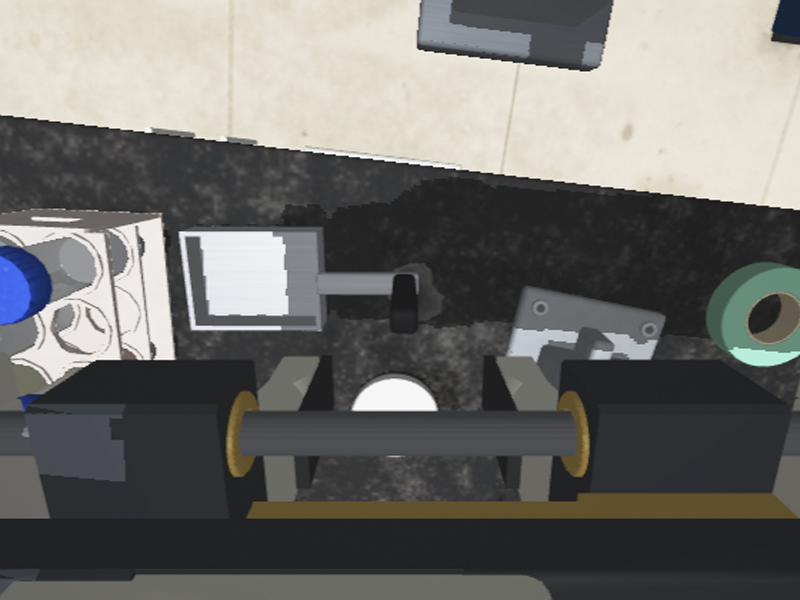

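Call:
{"op": "send_rows", "data": {"plan": [[[0.1, 0, 3, 0, 0, -0.4], [0.1, 0, 6, 0, 0, -0.4], [0.1, 0, 7, 0, 0, -0.4], [0.1, 0, 7, 0, 0, -0.4]]]}}

```text
clock: 3.22
tool_pos: [0.4505, -0.1655, 0.0698]
orientation: [179.7, -0.1, -173.0]
force: [-0.5, -0.1, 1.2]
opening: 0.0528
gripper_force: 0.0
```

Call:
{"op": "send_rows", "data": {"plan": [[[0, 0, 0, 0, 0, 0], [0, 0, 0, 0, 0, 0], [0, 0, 0, 0, 0, 0], [0, 0, 0, 0, 0, 0], [0, 0, 0, 0, 0, 0]]], "fingers": 0}}

```text
clock: 3.63
tool_pos: [0.4517, -0.1654, 0.0714]
orientation: [179.8, 0.1, -172.9]
force: [0.4, 0.3, -0.1]
opening: 0.0249
gripper_force: 0.0
```

```bash
python3 - <<'E'
from h import *
import fit
p,R=pose();print(p,R.as_euler("xyz",True))
S=np.array([.5406,-.045,-.0885])
w=lambda v:Rz(S[2])@v+[S[0],S[1],0]
print("place",w([.034,-.096,0]),"pre",w([.072,-.096,0]),"yaw",np.degrees(S[2])+180+180)
E
```

```text
[ 0.45165738 -0.16540499  0.07138843] [ 1.79750991e+02  1.22151016e-01 -1.72875725e+02]
place [ 0.56598202 -0.14362937  0.        ] pre [ 0.60383331 -0.14698798  0.        ] yaw 354.9293235130922
```

Call:
{"op": "send_rows", "data": {"plan": [[[0, 0, 0, 0, 0, 0], [0, 0, 0, 0, 0, 0], [0, 0, 0, 0, 0, 0], [0, 0, -1, 0, 0, 0], [0, 0, -2, 0, 0, 0], [0, 0, -4, 0, 0, 0], [0, 0, -6, 0, 0, 0], [0, 0, -8, 0, 0, 0]]]}}

```text
clock: 4.3
tool_pos: [0.4504, -0.1657, 0.1508]
orientation: [179.7, -0.1, -172.9]
force: [0.2, 1.0, -2.0]
opening: 0.0132
gripper_force: 30.1
```

Call:
{"op": "send_rows", "data": {"plan": [[[0, 0, -2, 0, 0, -3], [0, 0, -4, 0, 0, -8], [0, 0, -6, 0, 0, -13], [0, 0, -8, 0, 0, -18], [0, 0, -9, 0, 0, -23], [0, 0, -9, 0, 0, -28], [0, 0, -9, 0, 0, -33], [0, 0, -9, 0, 0, -38]]]}}

```text
clock: 4.97
tool_pos: [0.4506, -0.166, 0.2402]
orientation: [179.8, 0.2, -134.6]
force: [-0.4, -0.0, -1.2]
opening: 0.0128
gripper_force: 30.1
```

```bash
python3 - <<'E'
from h import *
p,R=pose();print(p,R.as_euler("xyz",True));delta(p,R,[.604,-.147,.24],down(-5.1))
E
```

```text
[ 0.45062291 -0.16596918  0.24017632] [ 1.79761792e+02  1.73150904e-01 -1.34631680e+02]
shift [-1.213e+01 -9.580e+00  1.000e-02] turn [-7.0000e-02  3.6000e-01 -1.2953e+02] rows>= 18.1
```

Call:
{"op": "send_rows", "data": {"plan": [[[0, 0, 0, 0, 0, -6], [0, 0, 0, 0, 0, -12], [0, 0, 0, 0, 0, -18], [0, 0, 0, 0, 0, -24], [0, 0, 0, 0, 0, -30], [0, 0, 0, 0, 0, -36], [0, 0, 0, 0, 0, -42], [0, 0, 0, 0, 0, -48]]]}}

```text
clock: 5.63
tool_pos: [0.4505, -0.1661, 0.2398]
orientation: [179.9, 0.3, -86.6]
force: [-0.5, 0.6, -2.0]
opening: 0.0128
gripper_force: 30.1
```

Call:
{"op": "send_rows", "data": {"plan": [[[0, 0, 0, 0, 0, -6], [0, 0, 0, 0, 0, -12], [0, 0, 0, 0, 0, -18], [0, 0, 0, 0, 0, -24], [0, 0, 0, 0, 0, -30], [0, 0, 0, 0, 0, -36], [0, 0, 0, 0, 0, -42], [0, 0, 0, 0, 0, -48]]]}}

```text
clock: 6.3
tool_pos: [0.4505, -0.1661, 0.2399]
orientation: [-179.8, 0.2, -38.6]
force: [0.5, 0.2, -0.6]
opening: 0.0126
gripper_force: 30.1
```

```bash
python3 - <<'E'
from h import *
p,R=pose();print(p,R.as_euler("xyz",True));delta(p,R,[.604,-.147,.24],down(-5.1))
E
```

```text
[ 0.45052679 -0.16608448  0.23989514] [-179.84358875    0.24053911  -38.57475676]
shift [ 10.81 -11.06  -0.03] turn [ -0.22   0.19 -33.48] rows>= 4.7
```

Call:
{"op": "send_rows", "data": {"plan": [[[1.5, -1.6, 0, 0, 0, -5], [3.1, -3.2, 0, 0, 0, -10], [4.6, -4.7, 0, 0, 0, -15], [6.2, -6.3, 0, 0, 0, -20], [7.7, -7.9, 0, 0, 0, -25], [9.3, -9.5, 0, 0, 0, -30], [10.8, -11.1, 0, -0.2, 0.2, -33.5], [10.8, -11.1, 0, -0.2, 0.2, -33.5]]]}}

```text
clock: 6.97
tool_pos: [0.6075, -0.1469, 0.2385]
orientation: [180.0, 0.0, -5.1]
force: [0.0, -0.5, -2.1]
opening: 0.0127
gripper_force: 30.1
```

```bash
python3 - <<'E'
from h import *
from plant import ctrl
a=ctrl.snapshot("wrist")["img"];b=ctrl.snapshot("side")["img"]
save("pics/w3.png",np.hstack([cv2.resize(a,(400,300)),crop(b,220,100,100,75,4)]))
p,R=pose();print(p,R.as_euler("xyz",True));delta(p,R,[.604,-.147,.091],down(-5.1))
E
```

```text
[ 0.60456818 -0.14725269  0.23893272] [-1.79998121e+02  7.53036476e-02 -5.39097952e+00]
shift [-0.04 -0.02 14.79] turn [-0.    0.08 -0.29] rows>= 3.5
```

View pics/w3.png

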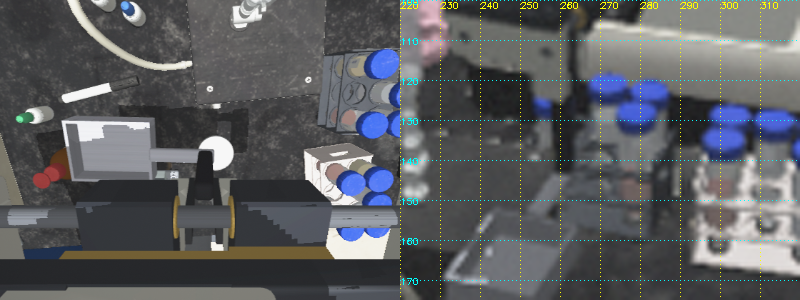

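Call:
{"op": "send_rows", "data": {"plan": [[[0, 0, 2, 0, 0, 0], [0, 0, 4, 0, 0, 0], [0, 0, 6, 0, 0, 0], [0, 0, 8, 0, 0, 0], [0, 0, 10, 0, 0, 0], [0, 0, 12, 0, 0, 0], [0, 0, 14, 0, 0, 0], [0, 0, 14.8, 0, 0, 0]]]}}

```text
clock: 7.73
tool_pos: [0.6024, -0.1475, 0.0898]
orientation: [-180.0, 0.1, -5.5]
force: [-0.7, -0.7, -2.0]
opening: 0.0126
gripper_force: 30.2
```

```bash
python3 - <<'E'
from h import *
p,R=pose();print(p,R.as_euler("xyz",True));delta(p,R,[.566,-.1436,.091],down(-5.1));delta(p,R,[.566,-.1436,.0715],down(-5.1))
E
```

```text
[ 0.60241603 -0.14753934  0.08982213] [-1.79980079e+02  1.42310860e-01 -5.46083033e+00]
shift [-3.66 -0.05 -0.11] turn [-0.02  0.14 -0.36] rows>= 0.9
shift [-3.66 -0.04  1.84] turn [-0.02  0.14 -0.36] rows>= 1.0
```

Call:
{"op": "send_rows", "data": {"plan": [[[-1, 0, 0, 0, 0, 0], [-2.2, 0, 0, 0, 0, 0], [-3.6, 0, 0, 0, 0, 0], [-3.7, 0, 0, 0, 0, 0], [-3.7, 0, 0.6, 0, 0, 0], [-3.7, 0, 1.2, 0, 0, 0], [-3.7, 0, 1.7, 0, 0, 0], [-3.7, 0, 1.8, 0, 0, 0]]]}}

```text
clock: 8.4
tool_pos: [0.5679, -0.1441, 0.0732]
orientation: [-180.0, -0.0, -5.4]
force: [0.3, -0.3, -1.3]
opening: 0.0127
gripper_force: 30.1
```

```bash
python3 - <<'E'
from h import *
from plant import ctrl
p,R=pose();o=ctrl.get_obs();print(p,R.as_euler("xyz",True),o["force"],o["moment"])
E
```

```text
[ 0.56789118 -0.14406772  0.073206  ] [-1.79992359e+02 -8.70848351e-03 -5.38480322e+00] [ 0.26463575 -0.30410943 -1.33069212] [-0.20051407  0.2208135  -0.00497513]
```

Lower another 3 mm until contact, then look.

Call:
{"op": "send_rows", "data": {"plan": [[[-0.1, 0, 0.1, 0, 0, 0], [-0.1, 0, 0.2, 0, 0, 0], [-0.1, 0, 0.3, 0, 0, 0], [-0.1, 0, 0.3, 0, 0, 0]]]}}

```text
clock: 8.73
tool_pos: [0.5674, -0.144, 0.0714]
orientation: [-180.0, -0.1, -5.4]
force: [0.2, -0.4, -0.9]
opening: 0.0128
gripper_force: 30.0
```

```bash
python3 - <<'E'
from h import *
from plant import ctrl
b=ctrl.snapshot("side")["img"];a=ctrl.snapshot("scene")["img"]
save("pics/w4.png",np.hstack([crop(b,235,160,65,90,6),crop(a,265,160,65,90,6)]))
p,R=pose();o=ctrl.get_obs();print(p,R.as_euler("xyz",True),o["force"],o["moment"])
E
```

```text
[ 0.5673877  -0.14394808  0.07152788] [-1.79985401e+02 -1.05210177e-01 -5.36804506e+00] [ 0.53934306  0.48678348 -1.4669475 ] [-0.14347414  0.1485335  -0.00513502]
```

View pics/w4.png

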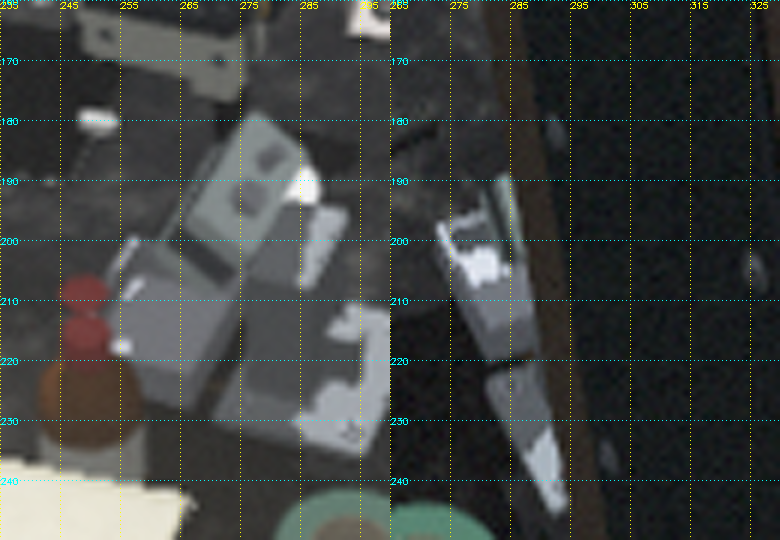

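Call:
{"op": "send_rows", "data": {"plan": [[[0, 0, 0.1, 0, 0, 0], [0, 0, 0.2, 0, 0, 0], [0, 0, 0.2, 0, 0, 0]]]}}

```text
clock: 9.08
tool_pos: [0.5679, -0.1448, 0.0706]
orientation: [179.9, -0.2, -5.3]
force: [0.6, -3.0, 7.0]
opening: 0.0127
gripper_force: 30.0
```

Call:
{"op": "send_rows", "data": {"plan": [[[0, 0, 0, 0, 0, 0], [0, 0, 0, 0, 0, 0], [0, 0, 0, 0, 0, 0], [0, 0, 0, 0, 0, 0]]], "fingers": 0.4}}

```text
clock: 9.42
tool_pos: [0.5672, -0.1438, 0.0693]
orientation: [-180.0, -0.1, -5.4]
force: [0.2, 0.3, -0.6]
opening: 0.0323
gripper_force: 0.0
```

Call:
{"op": "send_rows", "data": {"plan": [[[0, 0, -2, 0, 0, 0], [0, 0, -5, 0, 0, 0], [0, 0, -9, 0, 0, 0], [0, 0, -13, 0, 0, 0], [0, 0, -17, 0, 0, 0], [0, 0, -20, 0, 0, 0], [0, 0, -20, 0, 0, 0]]]}}

```text
clock: 10.0
tool_pos: [0.57, -0.1446, 0.2772]
orientation: [180.0, -0.7, -5.3]
force: [0.5, 0.3, 0.3]
opening: 0.0346
gripper_force: 0.0
```

```bash
cat >> h.py <<'E'
def frame(x,y,z,yaw,RT):
    M=Rz(yaw)@RT; return np.array([x,y,z]),M,Ro.from_matrix(M@np.diag([1,-1,-1.]))
E
python3 - <<'E'
from h import *
from plant import ctrl
import fit
from plant import ctrl
import pickle
d={n:ctrl.snapshot(n) for n in("wrist","scene","side")};pickle.dump(d,open("s2.pkl","wb"))
W=d["wrist"]
o,M,T=frame(.4272,.2763,.11,.1934,RR)
p,R=pose();delta(p,R,o+M@[0,0,.15],T)
for c in "wrist","scene": print(ctrl.get_obs()["joint_pos"].round(1))
save("pics/w5.png",np.vstack([np.hstack([cv2.resize(d[n]["img"],(400,300)) for n in("wrist","scene")]),np.hstack([crop(d["side"]["img"],255,250,50,60,6)[:360],np.zeros((360,500,3),np.uint8)])])[:600])
E
```

```text
shift [-23.21 -38.92   2.01] turn [  3.13  21.74 -16.25] rows>= 10.9
[  4.9   9.9  -5.   -0.  -75.   79.7]
[  4.9   9.9  -5.   -0.  -75.   79.7]
```

```bash
python3 - <<'E'
from h import *
from fit import A,B
for u in [(318,375),(155,440),(312,330)]: print(u,ray(A,np.array(u)/1.4286,0).round(3),ray(A,np.array(u)/1.4286,.1).round(3))
for u in [(390,385),(340,555),(380,348)]: print(u,ray(B,np.array(u)/1.4286,0).round(3),ray(B,np.array(u)/1.4286,.1).round(3),ray(B,np.array(u)/1.4286,.15).round(3))
E
```

```text
(318, 375) [0.496 0.189 0.   ] [0.432 0.207 0.1  ]
(155, 440) [0.499 0.476 0.   ] [0.435 0.465 0.1  ]
(312, 330) [0.592 0.16  0.   ] [0.518 0.181 0.1  ]
(390, 385) [0.488 0.144 0.   ] [0.466 0.224 0.1  ] [0.455 0.264 0.15 ]
(340, 555) [0.475 0.474 0.   ] [0.455 0.517 0.1  ] [0.445 0.538 0.15 ]
(380, 348) [0.531 0.058 0.   ] [0.505 0.148 0.1  ] [0.492 0.193 0.15 ]
```

Call:
{"op": "send_rows", "data": {"plan": [[[-2, -3.2, 0, 0.2, 1.5, -1], [-4, -6.5, 0, 0.5, 3.5, -2.5], [-5.8, -9.7, 0, 0.8, 5.5, -4], [-7.7, -13, 0, 1, 7.5, -5.5], [-9.7, -16.2, 0, 1.3, 9, -7], [-11.6, -19.5, 0.4, 1.5, 11, -8.2], [-13.6, -22.8, 0.8, 1.8, 13, -9.7], [-15.5, -26, 1.4, 2.1, 14.5, -10.8]]], "fingers": 0.9}}

```text
clock: 10.82
tool_pos: [0.4353, 0.1302, 0.2541]
orientation: [-179.2, -14.8, 5.5]
force: [1.0, 0.8, -0.2]
opening: 0.0777
gripper_force: 0.0
```

```bash
python3 - <<'E'
from h import *
o,M,T=frame(.4272,.2763,.11,.1934,RR)
p,R=pose();delta(p,R,o+M@[0,0,.13],T)
E
```

```text
shift [ -4.73 -14.13   1.38] turn [ 1.02  7.19 -5.38] rows>= 3.6
```

Call:
{"op": "send_rows", "data": {"plan": [[[-1, -3, 0.3, 0.2, 1.5, -1], [-2, -6, 0.6, 0.5, 3.2, -2.3], [-3, -9, 0.9, 0.7, 5, -3.5], [-4, -12, 1.2, 1, 6.5, -5], [-4.7, -14.1, 1.4, 1, 7.2, -5.4], [-4.7, -14.1, 1.4, 1, 7.2, -5.4], [-4.7, -14.1, 1.4, 1, 7.2, -5.4], [-4.7, -14.1, 1.4, 1, 7.2, -5.4]]]}}

```text
clock: 11.48
tool_pos: [0.3811, 0.2653, 0.2304]
orientation: [179.8, -21.9, 11.1]
force: [0.0, -0.2, 0.2]
opening: 0.0789
gripper_force: 0.0
```

```bash
python3 - <<'E'
from h import *
from plant import ctrl
import pickle
d={n:ctrl.snapshot(n) for n in("wrist","scene","side")};pickle.dump(d,open("s3.pkl","wb"));W=d["wrist"]
o,M,T=frame(.4272,.2763,.11,.1934,RR)
p,R=pose();print(p,ctrl.get_obs()["joint_pos"].round(1));delta(p,R,o+M@[0,0,.13],T)
print("tool cam",R.inv().apply(W["pose"][:3,3]-p).round(4))
C=[[x,y,0] for x in(.02,-.02) for y in(.023,-.023)]+[[0,0,.082],[0,0,.006]]
print(proj(W,np.array(C)@M.T+o).round(1).tolist(), proj(W,p))
a=crop(W["img"],220,140,132,100,6)   # wrist
b=crop(d["side"]["img"],255,255,66,50,6) 
save("pics/w6.png",a[:600])
E
```

```text
[0.38182895 0.26514914 0.23130898] [ 76.6 -14.7 -46.7  25.8 -51.5   9.3]
shift [-0.22 -0.22 -0.  ] turn [ 0.11  0.08 -0.11] rows>= 0.1
tool cam [ 0.0759 -0.0013 -0.1824]
[[258.6, 173.2], [308.5, 173.2], [259.5, 214.6], [307.6, 214.6], [283.3, 222.4], [283.5, 195.8]] [[286.97621334 245.72657014]]
```

View pics/w6.png

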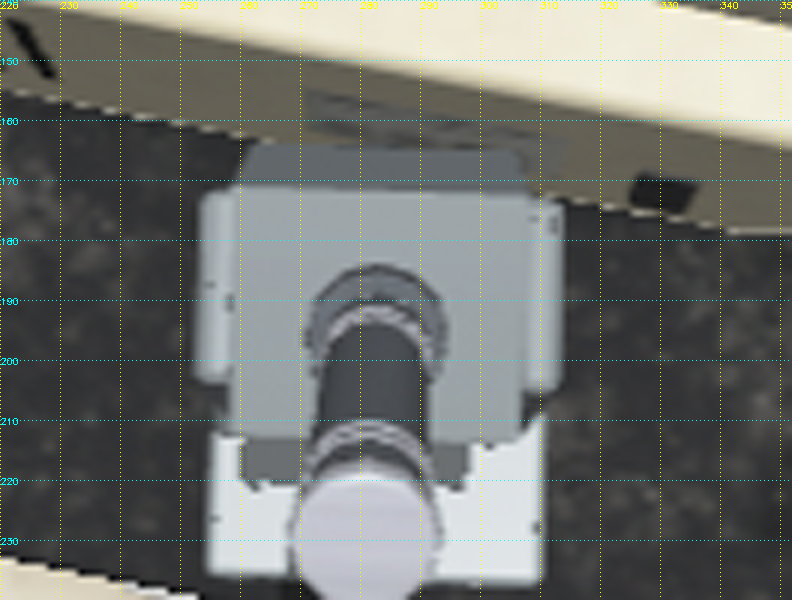

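```bash
cat > rest.py <<'E'
import pickle
from h import *
import fit
d=pickle.load(open("s3.pkl","rb"));W=d["wrist"]
L=[(W,u,fit.r(*q)) for u,q in [((258.3,171.2),(.02,.023)),((306.8,172.3),(.02,-.023)),((258.2,213.2),(-.02,.023)),((306,213.2),(-.02,-.023))]]
E
python3 - <<'E'
from rest import *
from scipy.optimize import least_squares
r1=fit.f(L); r2=fit.f([c for c in fit.rs if c[2] is not None][:2]+[fit.rs[3]]+fit.rs[4:7])
r3=fit.f(L*2+fit.rs[:2]+[fit.rs[3]]+fit.rs[4:7])
for r in (r1,r3):
    o,M,T=frame(r[0],r[1],.11,r[2],RR)
    # tilt a about: axis=(sx,sy,1)
    ob=[(W,(281,230),.082),(W,(282.6,195),.003)]
    g=lambda t:np.concatenate([proj(c,o+M@(np.array([t[0],t[1],1])/np.sqrt(1+t[0]**2+t[1]**2)*z))[0]-u for c,u,z in ob])
    s=least_squares(g,[0,0]);print("tilt",s.x.round(4),g(s.x).round(1))
    a=M@np.array([s.x[0],s.x[1],1]);a/=np.linalg.norm(a)
    for n in("scene","side"): print(n,proj(fit.d[n],o+a*.082))
E
```

```text
[0.4283 0.2777 0.1808] [[-0.7, 0.3], [0.6, -0.2], [-0.1, -0.3], [0.2, 0.3]]
[0.427  0.2765 0.187 ] [[-0.5, 0.8], [-0.2, 0.7], [0.1, 0.8], [-0.4, -0.5], [-0.4, -0.7], [-0.1, -1.1]]
[0.4282 0.2776 0.1812] [[-0.6, 0.4], [0.7, -0.1], [-0.0, -0.2], [0.3, 0.4], [-0.6, 0.4], [0.7, -0.1], [-0.0, -0.2], [0.3, 0.4], [-1.1, 0.5], [-0.9, 0.4], [-0.5, 0.6], [-0.9, -0.3], [-1.1, -0.4], [-0.8, -0.7]]
tilt [-0.0896  0.0004] [ 0.   0.  -0.3 -1.1]
scene [[197.99496114 266.95170638]]
side [[301.33192778 267.85645428]]
tilt [-0.0879  0.0018] [ 0.   0.  -0.2 -1. ]
scene [[197.99055328 266.93507284]]
side [[301.33298296 267.83765895]]
```

```bash
cat >> h.py <<'E'
RT=(.4282,.2777,.11,.182)
def punch_rest(h,tilt=-.085):
    o,M,T=frame(*RT,RR@Ry(tilt)); return o+M@[0,0,h],T
E
python3 - <<'E'
from h import *
p,R=pose();delta(p,R,*punch_rest(.12));delta(p,R,*punch_rest(.024))
E
```

```text
shift [-1.12 -0.4   1.09] turn [-0.16  4.95  0.49] rows>= 0.7
shift [-0.29 -0.37 10.65] turn [-0.16  4.95  0.49] rows>= 2.6
```

Call:
{"op": "send_rows", "data": {"plan": [[[-1.1, -0.4, 0.5, -0.2, 5, 0.5], [-1.1, -0.4, 1.1, -0.2, 5, 0.5], [-0.9, -0.4, 3.5, -0.2, 5, 0.5], [-0.7, -0.4, 6, -0.2, 5, 0.5], [-0.5, -0.4, 8.5, -0.2, 5, 0.5], [-0.3, -0.4, 10.7, -0.2, 5, 0.5], [-0.3, -0.4, 10.7, -0.2, 5, 0.5], [-0.3, -0.4, 10.7, -0.2, 5, 0.5]]]}}

```text
clock: 12.3
tool_pos: [0.4243, 0.2824, 0.1457]
orientation: [179.4, -25.5, 10.3]
force: [-0.2, -1.0, -0.2]
opening: 0.0787
gripper_force: 0.0
```

```bash
python3 - <<'E'
from h import *
from plant import ctrl
o=ctrl.get_obs();p,R=pose();print(o["joint_pos"].round(1),o["force"].round(1));delta(p,R,*punch_rest(.024))
E
```

```text
[ 67.3  -5.2 -58.2  45.2 -31.   -5.3] [-0.2 -1.  -0.2]
shift [-1.33  0.52  0.96] turn [ 0.61  1.4  -0.08] rows>= 0.4
```

```bash
cat >> h.py <<'E'
AL=np.radians(20); G=.042
def tool_for(o,M,al=None,g=None):
    "TCP pose holding a punch whose collar-origin is o and frame M"
    al=AL if al is None else al; g=G if g is None else g
    T=M@Ry(al)@np.diag([1,-1,-1.]); return o+M@[0,0,g]+T@[0,0,.019],Ro.from_matrix(T)
def back(t,d): return t[0]+t[1].apply([0,0,-d]),t[1]
def rest_punch(tilt=-.085,lift=0):
    o,M,_=frame(*RT,RR@Ry(tilt)); return o+M@[0,0,lift],M
E
python3 - <<'E'
from h import *
p,R=pose();t=tool_for(*rest_punch());print(t[0],t[1].as_euler("xyz",True));delta(p,R,*back(t,.06));delta(p,R,*back(t,.06))
E
```

```text
[0.41176602 0.27467555 0.12860182] [180.          -6.87014126  10.42783187]
shift [-0.06  0.58 -4.73] turn [  0.59 -18.6   -0.18] rows>= 2.6
shift [-0.06  0.58 -4.73] turn [  0.59 -18.6   -0.18] rows>= 2.6
```

Call:
{"op": "send_rows", "data": {"plan": [[[0, 0.2, -2, 0, 0, 0], [0, 0.5, -4, 0.2, -5, 0], [0, 0.6, -4.7, 0.4, -10, 0], [0, 0.6, -4.7, 0.6, -15, 0], [0, 0.6, -4.7, 0.6, -18.6, 0], [0, 0.6, -4.7, 0.6, -18.6, -0.2], [0, 0.6, -4.7, 0.6, -18.6, -0.2], [0, 0.6, -4.7, 0.6, -18.6, -0.2]]]}}

```text
clock: 12.97
tool_pos: [0.4041, 0.2739, 0.1889]
orientation: [-179.9, -7.0, 10.6]
force: [-0.2, -0.2, -0.0]
opening: 0.0789
gripper_force: 0.0
```

```bash
python3 - <<'E'
from h import *
from plant import ctrl
o=ctrl.get_obs();p,R=pose();t=tool_for(*rest_punch());print(o["joint_pos"].round(1),p);delta(p,R,*t)
E
```

```text
[ 62.   -1.2 -31.    6.5 -56.   35.1] [0.40406468 0.27394011 0.18891452]
shift [0.03 0.08 6.08] turn [-0.12 -0.11  0.16] rows>= 1.5
```

Call:
{"op": "send_rows", "data": {"plan": [[[0, 0, 2, 0, 0, 0], [0, 0.1, 4, 0, 0, 0], [0, 0.1, 6.1, 0, 0, 0], [0, 0.1, 6.1, 0, 0, 0], [0, 0.1, 6.1, 0, 0, 0]]]}}

```text
clock: 13.38
tool_pos: [0.4107, 0.2741, 0.128]
orientation: [180.0, -6.9, 10.7]
force: [-0.7, -0.3, 1.1]
opening: 0.079
gripper_force: 0.0
```

```bash
python3 - <<'E'
from h import *
from plant import ctrl
o=ctrl.get_obs();p,R=pose();t=tool_for(*rest_punch());print(o["joint_pos"].round(1),p,o["force"].round(1));delta(p,R,*t)
E
```

```text
[ 61.2   2.9 -35.8   7.3 -47.1  34.8] [0.41073801 0.27409833 0.12804771] [-0.7 -0.3  1.1]
shift [ 0.12 -0.04 -0.04] turn [-0.02 -0.01  0.28] rows>= 0.0
```

Call:
{"op": "send_rows", "data": {"plan": [[[0.1, 0, 0, 0, 0, 0.3], [0.1, 0, 0, 0, 0, 0.3], [0.1, 0, 0, 0, 0, 0.3], [0.1, 0, 0, 0, 0, 0.3], [0.1, 0, 0, 0, 0, 0.3], [0.1, 0, 0, 0, 0, 0.3], [0.1, 0, 0, 0, 0, 0.3], [0.1, 0, 0, 0, 0, 0.3]]], "fingers": 0}}

```text
clock: 14.05
tool_pos: [0.4128, 0.2756, 0.1287]
orientation: [-179.8, -6.9, 10.3]
force: [-0.2, -0.4, -0.6]
opening: 0.0311
gripper_force: 0.0
```

Call:
{"op": "send_rows", "data": {"plan": [[[0, 0, 0, 0, 0, 0], [0, 0, 0, 0, 0, 0], [0, 0, 0, 0, 0, 0], [0, 0, 0, 0, 0, 0], [0, 0, 0, 0, 0, 0]]]}}

```text
clock: 14.47
tool_pos: [0.4128, 0.2756, 0.1286]
orientation: [-179.8, -6.9, 10.3]
force: [-1.4, -0.6, -0.5]
opening: 0.0155
gripper_force: 29.6
```

```bash
python3 - <<'E'
from h import *
from plant import ctrl
import pickle
o=ctrl.get_obs();p,R=pose();print(p,R.as_euler("xyz",True),o["force"].round(1))
t=tool_for(*rest_punch());delta(p,R,*t)
pickle.dump({n:ctrl.snapshot(n) for n in("wrist","scene","side")},open("s4.pkl","wb"))
o,M=rest_punch(); print("lift dir 9cm in tool",R.inv().apply(M@[0,0,.09])*100)
E
```

```text
[0.41279539 0.27562174 0.12856146] [-179.84042357   -6.93481993   10.34233335] [-1.4 -0.6 -0.5]
shift [-0.12  0.07 -0.02] turn [-0.15 -0.06 -0.08] rows>= 0.0
lift dir 9cm in tool [-3.06862784 -0.0174942  -8.46068656]
```

Call:
{"op": "send_rows", "data": {"plan": [[[-0.3, 0, -0.9, 0, 0, 0], [-0.8, 0, -2.1, 0, 0, 0], [-1.2, 0, -3.4, 0, 0, 0], [-1.7, 0, -4.7, 0, 0, 0], [-2.2, 0, -6.1, 0, 0, 0], [-2.7, 0, -7.5, 0, 0, 0], [-3.1, 0, -8.5, 0, 0, 0], [-3.1, 0, -8.5, 0, 0, 0]]]}}

```text
clock: 15.28
tool_pos: [0.3724, 0.2687, 0.2119]
orientation: [-179.7, -7.1, 10.4]
force: [0.3, -0.2, -1.5]
opening: 0.0151
gripper_force: 29.9
```

```bash
cat >> h.py <<'E'
P0=np.array([.4128,.2756,.1286]);R0=Ro.from_euler("xyz",[-179.84,-6.93,10.34],degrees=True)
_o,_M=rest_punch()
HO=R0.inv().apply(_o-P0); HM=R0.inv().as_matrix()@_M      # punch origin/frame in tool
def tcp_for(o,M):
    T=M@HM.T; return o-T@HO,Ro.from_matrix(T)
def punch_now():
    p,R=pose(); return p+R.apply(HO),R.as_matrix()@HM
E
python3 - <<'E'
from h import *
from plant import ctrl
import pickle
o=ctrl.get_obs();p,R=pose();print(p,R.as_euler("xyz",True),o["force"].round(1),o["joint_pos"].round(1))
S=(.5406,-.045,0,-.0885)
o,M,_=frame(*S,RK); ctr=o+[0,0,.1]
def kp(x,y,z): return ctr+M@[x,y,z]
# tip at 60 mm above centre over lock bore -> origin at 60+72
for z in(.06,.034,-.024):
    t=tcp_for(kp(0,-.016,z+.072),M);print(z,t[0].round(4),t[1].as_euler("xyz",True).round(2));delta(p,R,*t)
s=ctrl.snapshot("wrist");o,m=punch_now();print("tip px",proj(s,[o+m@[0,0,-.072],o,o+m@[0,0,.006]]))
E
```

```text
[0.372357   0.26865305 0.2118579 ] [-179.66719429   -7.08639773   10.36236566] [ 0.3 -0.2 -1.5] [ 65.9  -5.5 -31.8   6.6 -59.6  31.4]
0.06 [ 0.4459 -0.0519  0.2243] [-179.83  -15.06   -5.16]
shift [ 1.61 32.85 -1.25] turn [-3.14  7.99 15.21] rows>= 7.9
0.034 [ 0.4608 -0.0533  0.203 ] [-179.83  -15.06   -5.16]
shift [ 2.77 33.26  1.04] turn [-3.14  7.99 15.21] rows>= 8.0
-0.024 [ 0.4939 -0.0562  0.1555] [-179.83  -15.06   -5.16]
shift [ 5.37 34.18  6.14] turn [-3.14  7.99 15.21] rows>= 8.4
tip px [[287.48799564 159.53896905]
 [287.8086891  214.22858779]
 [287.84342232 220.15183393]]
```

Call:
{"op": "send_rows", "data": {"plan": [[[-0.2, 3, -3, 0, 0, 0], [-0.2, 7, -4, -0.4, 1, 2], [0, 11, -4, -0.8, 2, 4], [0.3, 15, -4, -1.2, 3.2, 6], [0.6, 19, -4, -1.6, 4.3, 8], [0.8, 23, -3.7, -2, 5.4, 10.2], [1, 27, -3.2, -2.5, 6.5, 12.5], [1, 30.5, -2.6, -3, 7.4, 14.2]]]}}

```text
clock: 16.0
tool_pos: [0.4338, -0.0332, 0.2351]
orientation: [179.8, -14.5, -4.2]
force: [0.7, 0.0, -0.9]
opening: 0.0152
gripper_force: 29.9
```

```bash
cat >> h.py <<'E'
S=(.5406,-.045,0,-.0885)
def kn(S=None):
    o,M,_=frame(*(S or globals()["S"]),RK); return o+[0,0,.1],M
def tip_at(x,y,z):
    c,M=kn(); return tcp_for(c+M@[x,y,z+.072],M)
E
python3 - <<'E'
from h import *
p,R=pose();print(p);delta(p,R,*tip_at(0,-.016,.07))
E
```

```text
[ 0.43380608 -0.03317033  0.23507811]
shift [0.68 1.77 0.44] turn [0.09 0.61 0.91] rows>= 0.5
```

Call:
{"op": "send_rows", "data": {"plan": [[[0.3, 0.9, 0.2, 0, 0.3, 0.5], [0.7, 1.8, 0.4, 0.1, 0.6, 0.9], [0.7, 1.8, 0.4, 0.1, 0.6, 0.9], [0.7, 1.8, 0.4, 0.1, 0.6, 0.9]]]}}

```text
clock: 16.33
tool_pos: [0.44, -0.0501, 0.2326]
orientation: [-179.9, -14.9, -5.1]
force: [-0.5, -0.4, -1.2]
opening: 0.0152
gripper_force: 29.9
```

```bash
python3 - <<'E'
from h import *
from plant import ctrl
import pickle
d={n:ctrl.snapshot(n) for n in("wrist","scene","side")};pickle.dump(d,open("s5.pkl","wb"));s=d["wrist"]
p,R=pose();print(p);delta(p,R,*tip_at(0,-.016,.07))
o,m=punch_now();print("tip/collar px",proj(s,[o+m@[0,0,-.072],o]).round(1).tolist())
c,M=kn();K=lambda *v:c+M@v
print("corners",proj(s,[K(x,y,.02) for x,y in((.017,.04),(.017,-.04),(-.017,-.04),(-.017,.04))]).round(1).tolist(),"lock top",proj(s,K(0,-.016,.032)).round(1),"head",proj(s,K(0,.016,.029)).round(1))
g=cv2.cvtColor(s["img"],cv2.COLOR_RGB2GRAY)
u=proj(s,K(0,-.016,.032))[0].astype(int)
x0,y0=u[0]-30,u[1]-36
print(x0,y0);print("\n".join(" ".join(f"{v//10:2d}" for v in r) for r in g[y0:y0+72:2,x0:x0+100:2]))
E
```

```text
[ 0.44045333 -0.04884196  0.23320134]
shift [-0.02  0.26  0.06] turn [-0.04  0.1   0.18] rows>= 0.1
tip/collar px [[285.3, 158.6], [285.4, 213.7]]
corners [[224.8, 114.2], [315.8, 114.1], [313.9, 149.3], [228.7, 149.3]] lock top [[288.5 138. ]] head [[252.4 136.6]]
258 101
21 21 21 21 21 21 21 21 21 21 21 21 21 21 21 21 21 21 21 21 21 21 21 21 21 21 21 15  9  9  8  9  9  9  8  8  9 10  6  5  5  6  6  7  6  5  5  3  2  2
21 21 21 21 21 21 21 21 21 21 21 21 21 21 21 21 21 21 21 21 21 21 21 21 21 21 21 22 22 22 22 23 23 23 23 23 23 23 23 23 23 23 23 23 23 23 19  2  2  2
12 12 12 12 12 12 12 12 12 12 12 12 12 12 12 12 12 12 12 12 12 12 12 12 12 14 15 18 23 23 23 23 23 23 23 23 23 23 23 23 23 23 23 23 21 13 10  2  2  2
 9  9  9  9  9  9  9  9  9  9  9  9  9  9  9  9  9  9  9  9  9  9  9  9  9  9  9  9 24 24 24 24 24 24 24 24 24 24 24 24 24 24 24 24 22 14 11  2  2  2
 9  9  9  9  9  9  9  9  9  9  9  9  9  9  9  9  9  9  9  9  9  9  9  9  9  9  9  9 23 24 24 24 24 24 24 24 24 24 24 24 24 24 24 24 24 13 11  2  2  2
15 15 15 15 15 15 15 15 15 15 15 16 15 15 15 15 15 15 16 15 15 15 15 15 15 1
[... 3873 characters left out ...]
4 21 22 21 20 14 16 21 21 21 22 21 14  6  5  5  5  5  6  5  5  6  6  6  7  8  7  7  8  6  5  5  5  5
21 21 21 21 21 21 21 21 22 22 22 21 16 14 16 16 14 22 22 22 20 14 17 21 21 21 21 21 14  5  5  5  6  5  5  6  5  5  5  5  6  8  7  7  7  6  6  6  6  5
21 21 21 21 21 21 21 21 22 21 21 22 16 15 16 16 14 22 22 22 20 14 22 21 21 21 21 21 14  5  5  5  5  6  5  5  6  5  5  7  7  7  7  8  8  8  7  7  6  6
21 21 21 21 21 21 21 21 21 21 21 21 16 15 16 16 14 22 22 22 20 14 22 21 21 21 21 21 14  5  5  5  5  6  5  5  6  5  6  7  6  6  7  9 10 10  9  7  7  6
21 21 21 21 21 21 21 21 21 21 21 18 11 15 16 16 14 22 22 22 20 14 22 21 21 21 21 21 14  7  6  6  7  6  6  5  7  7  6  7  6  7  7  8 10  9  8  9  7  6
```

```bash
python3 - <<'E'
import pickle
from h import *
s=pickle.load(open("s5.pkl","rb"))["wrist"];g=cv2.cvtColor(s["img"],cv2.COLOR_RGB2GRAY).astype(int)
for y in(118,125,134,142,148): print(y,"L",g[y,218:236].tolist(),"R",g[y,308:320].tolist())
for x in(236,275,278,286,289,305): print(x,"col108",g[108:166,x].tolist())
for y in(164,172,180,188): print(y,"nose278",g[y,276:298].tolist())
print("collar rows y196-245")
print("\n".join(f"{y} "+" ".join(f"{v//10:2d}" for v in g[y,262:312:2]) for y in range(196,246,2)))
E
```

```text
118 L [50, 51, 48, 47, 50, 79, 188, 235, 235, 236, 236, 236, 236, 236, 236, 236, 236, 236] R [239, 239, 240, 239, 239, 239, 215, 76, 35, 36, 37, 39]
125 L [47, 45, 45, 46, 48, 51, 111, 200, 232, 232, 233, 233, 233, 232, 233, 233, 233, 234] R [238, 238, 238, 238, 238, 238, 210, 63, 66, 65, 62, 59]
134 L [48, 50, 51, 50, 50, 50, 51, 111, 204, 235, 235, 235, 235, 235, 235, 235, 235, 235] R [236, 236, 237, 236, 236, 219, 130, 67, 70, 69, 67, 67]
142 L [49, 48, 48, 46, 47, 46, 47, 47, 108, 203, 235, 235, 235, 235, 235, 236, 236, 236] R [236, 236, 236, 236, 236, 212, 96, 60, 58, 61, 62, 59]
148 L [55, 57, 56, 52, 51, 53, 53, 53, 57, 177, 234, 234, 234, 234, 234, 235, 235, 235] R [235, 235, 235, 235, 226, 165, 56, 57, 58, 58, 59, 65]
236 col108 [95, 96, 96, 155, 215, 214, 215, 215, 226, 236, 236, 237, 236, 235, 236, 237, 234, 234, 238, 238, 238, 237, 235, 235, 236, 236, 235, 237, 235, 237, 235, 234, 234, 235, 236, 235, 236, 233, 235, 236, 235, 237, 234, 224, 214, 214, 214, 216, 226, 204, 162, 168, 188, 182, 183, 181, 181, 181]
275 col108 [95, 97, 96, 159, 216, 216, 218, 219, 229, 238, 239, 
[... 3203 characters left out ...]
 3  4  5 14 10 18 12  8  8  9  9  9  9  9 15 14 13 10  4  4  5  6  6
230  3  3  3  4  4 12 15  7  8  8  9  9  9  9  9  9  8 12 16 10  4  4  3  3  3
232  3  4  4  3  3 14  9  7  8  8  8  9  9  9  9  9  8  7  8  6  3  3  3  3  3
234  4  4  4  4  3 13  7  7  8  8  8  9  9  9  9  9  8  7  8  7  4  4  4  4  3
236  4  4  4  3  3 10  7  7  8  8  8  9  9  9  9  9  8  5  5  8  3  3  6  7  5
238  4  4  4  3  3  5  7  7  8  8  8  8  9  9  9  9  8  5  5  5  3  3  3  3  3
240  3  4  4  3  3  5  7  8  8  8  8  9  9  9  9  9  8  7  5  4  3  4  4  3  3
242  3  4  4  3  3  5  7  8  8  9  8  9  9  9  9  9  8  7  5  4  4  4  4  4  3
244  3  3  3  3  3  5  7  8  8  9  8  9  9  9  9  9  8  7  5  4  3  4  4  4  3
```

```bash
cat > knf.py <<'E'
import pickle
from h import *
import fit
s=pickle.load(open("s5.pkl","rb"))["wrist"]
k=fit.k
L=[(s,u,q) for u,q in [((223.3,116),k(.017,.04)),((314.8,116),k(.017,-.04)),((312.9,151),k(-.017,-.04)),((227.4,151),k(-.017,.04))]]
S1=fit.f(L)
E
python3 - <<'E'
from knf import *
from scipy.optimize import least_squares
# punch at snapshot: pose from pose at that time (recompute: robot unchanged)
p,R=pose();m=R.as_matrix()@HM
ob=[((286.35,161.2),-.072),((286.2,216.3),0)]
g=lambda t:np.concatenate([proj(s,p+R.apply(HO+[t[0],t[1],0])+m@[0,0,z])[0]-u for u,z in ob])
r=least_squares(g,[0,0]);print(r.x,g(r.x))
c,M=kn((S1[0],S1[1],0,S1[2]))
o=p+R.apply(HO+[*r.x,0]);print("tip in knuckle",((o+m@[0,0,-.072]-c)@M).round(4),"axis",(M.T@m[:,2]).round(4))
E
```

```text
[ 0.5391 -0.0438 -0.0893] [[0.3, 0.0], [-0.2, -0.0], [-0.1, -0.0], [0.1, 0.0]]
[-0.00183319  0.00061915] [-0.24512049 -0.29832817  0.19278763  0.24602873]
tip in knuckle [-0.0002 -0.015   0.0702] axis [ 0.0017 -0.0021  1.    ]
```

```bash
cat >> h.py <<'E'
S=(.5391,-.0438,0,-.0893); HO=HO+[-.0018,.0006,0]
def tipk():
    o,m=punch_now();c,M=kn();return ((o+m@[0,0,-.072]-c)@M*1000).round(1),(M.T@m[:,2]).round(3)
E
python3 - <<'E'
from h import *
p,R=pose();print(tipk());delta(p,R,*tip_at(0,-.016,.060));delta(p,R,*tip_at(0,-.016,.036))
E
```

```text
(array([ -0.1, -14.9,  70.2]), array([ 0.002, -0.002,  1.   ]))
shift [0.35 0.09 0.96] turn [-0.05  0.1   0.22] rows>= 0.2
shift [1.17 0.1  3.22] turn [-0.05  0.1   0.22] rows>= 0.8
```

Call:
{"op": "send_rows", "data": {"plan": [[[0.3, 0.1, 0.8, 0, 0.1, 0.2], [0.6, 0.1, 1.6, 0, 0.1, 0.2], [0.9, 0.1, 2.4, 0, 0.1, 0.2], [1.2, 0.1, 3.2, 0, 0.1, 0.2], [1.2, 0.1, 3.2, 0, 0.1, 0.2], [1.2, 0.1, 3.2, 0, 0.1, 0.2], [1.2, 0.1, 3.2, 0, 0.1, 0.2]]]}}

```text
clock: 17.07
tool_pos: [0.4602, -0.0521, 0.2054]
orientation: [-179.8, -15.1, -5.2]
force: [0.3, -0.5, -1.1]
opening: 0.0154
gripper_force: 29.9
```

```bash
python3 - <<'E'
from h import *
from plant import ctrl
import pickle
s=ctrl.snapshot("wrist");s["obs"]=ctrl.get_obs();pickle.dump(s,open("s6.pkl","wb"))
g=cv2.cvtColor(s["img"],cv2.COLOR_RGB2GRAY).astype(int)
print(tipk(),s["obs"]["force"].round(1));p,R=pose();delta(p,R,*tip_at(0,-.016,.036))
o,m=punch_now();c,M=kn();K=lambda *v:c+M@v
print("tip",proj(s,o+m@[0,0,-.072]).round(1),"lock top",proj(s,K(0,-.016,.032)).round(1),proj(s,[K(x,y,.02) for x,y in((.017,.04),(.017,-.04),(-.017,-.04),(-.017,.04))]).round(1).tolist())
u=proj(s,K(0,-.016,.032))[0].astype(int);x0,y0=u[0]-16,u[1]-16
print(x0,y0);print("\n".join(" ".join(f"{v//10:2d}" for v in r) for r in g[y0:y0+36,x0:x0+34]))
E
```

```text
(array([  0.7, -16.5,  36.2]), array([-0., -0.,  1.])) [ 0.4 -0.1 -1.3]
shift [-0.05 -0.06  0.04] turn [-0.04 -0.02 -0.03] rows>= 0.0
tip [[287.8 161.3]] lock top [[287.1 159.5]] [[217.3, 133.6], [317.0, 133.4], [315.0, 170.4], [222.0, 170.6]]
271 143
23 23 23 23 23 23 23 23 23 23 23 23 23 23 23 23 23 23 23 23 23 23 23 23 23 23 23 23 23 23 23 23 23 23
24 24 24 24 24 24 24 24 24 24 24 24 24 24 24 24 24 24 24 24 24 24 24 23 23 23 23 23 23 23 23 23 23 23
24 24 24 24 24 24 24 24 24 24 24 24 24 23 23 23 23 23 23 23 23 23 23 23 23 23 23 23 23 23 23 23 23 23
24 24 24 24 24 24 24 24 24 24 24 24 23 20 17 12 12 12 14 19 23 23 23 23 23 23 23 23 24 23 23 23 23 23
23 23 23 23 23 23 23 23 23 23 23 23 17 10 13 16 16 16 16 15 16 20 23 23 23 23 23 23 23 23 23 23 23 23
23 23 23 23 23 23 23 23 23 23 20 12 12 15 16 16 16 16 16 15 15 15 20 23 23 23 23 23 23 23 23 23 23 23
23 23 23 23 23 23 23 23 23 22 16 11 13 15 16 16 16 16 16 16 15 13 17 22 23 23 23 23 23 23 23 23 23 23
23 23 23 23 23 23 23 23 23 21 14 11 13 15 16 16 16 16 16 16 15 14 15 20 22 23 23 23 23 23 23 23 23 23
23 23 23 23 23 23 23 23 23 19 13
[... 2123 characters left out ...]
1 11 11 11 11 11 10 11 14 15 16 17 16 16 15 13 11 11 11 11 11 11 11 11 10 10  9  9 11 11
11 11 11 11 11 11 11 11 11 11 10 11 13 15 16 17 16 16 15 14 17 21 18 11 11 11 11 11 10 10  9  9 11 12
11 17 21 21 21 21 21 21 21 18 10 11 13 15 16 17 16 16 15 14 17 21 18 11 16 21 21 21 19 17 14 11 11 11
21 21 21 21 21 21 21 21 21 18 11 11 14 15 16 17 16 16 15 14 17 21 21 21 21 21 21 21 20 17 14 11 11 11
21 21 21 21 21 21 21 21 21 18 10 11 14 15 16 17 16 16 15 14 17 21 21 21 21 21 21 21 20 18 14 11 17 20
21 21 21 21 21 21 21 21 21 18 10 11 14 15 16 17 16 16 15 14 18 21 21 21 21 21 21 21 20 18 14 11 17 21
21 21 21 21 22 21 22 19 11 11 10 11 14 15 16 17 16 16 15 14 18 21 21 21 21 21 22 21 20 18 14 11 17 21
```

Call:
{"op": "send_rows", "data": {"plan": [[[-0.06, 0.09, 0, 0, 0, 0], [-0.06, 0.09, 0, 0, 0, 0], [0, 0.09, 0.19, 0, 0, 0], [0.08, 0.09, 0.38, 0, 0, 0], [0.15, 0.09, 0.56, 0, 0, 0], [0.21, 0.09, 0.75, 0, 0, 0], [0.28, 0.09, 0.94, 0, 0, 0], [0.28, 0.09, 0.94, 0, 0, 0]]]}}

```text
clock: 17.78
tool_pos: [0.4653, -0.0534, 0.1967]
orientation: [-179.8, -15.1, -5.2]
force: [-0.2, -0.1, -1.1]
opening: 0.0154
gripper_force: 29.9
```

```bash
cat > look.py <<'E'
from h import *
from plant import ctrl
import sys
s=ctrl.snapshot("wrist");g=cv2.cvtColor(s["img"],cv2.COLOR_RGB2GRAY).astype(int);o=ctrl.get_obs()
c,M=kn();print(tipk(),o["force"].round(1),"along axis",(o["force"]@M).round(1),o["joint_pos"].round(1))
u=proj(s,c+M@[0,-.016,.032])[0].astype(int);x0,y0=u[0]-14,u[1]-10
print(x0,y0);print("\n".join(" ".join(f"{v//10:2d}" for v in r) for r in g[y0:y0+34:2,x0:x0+32]))
E
python3 look.py
```

```text
(array([ -0.3, -17.4,  26. ]), array([ 0., -0.,  1.])) [ 0.1  0.4 -0.5] along axis [-0.2  0.4 -0.4] [ 24.2 -10.2 -40.4   9.8 -47.   54.8]
272 154
23 23 23 23 23 23 23 22 15 11 13 15 16 16 16 16 16 15 15 14 15 21 23 23 23 23 23 23 23 23 23 23
23 23 23 23 23 23 23 18 12 11 13 15 16 18 20 20 19 17 15 13 13 16 22 23 23 23 23 23 23 23 23 23
23 23 23 23 23 23 23 21 16 12 17 20 20 19 18 18 18 20 20 19 15 16 22 23 23 23 23 23 23 23 23 23
23 23 23 23 23 23 23 23 22 18 18 15 14 16 16 16 16 16 17 20 18 20 23 23 23 23 23 23 23 23 23 23
23 23 23 23 23 23 23 23 24 22 15 13 15 16 16 16 16 15 14 17 19 21 23 23 23 23 23 23 23 23 23 23
23 23 23 23 23 23 23 23 23 21 13 13 15 16 16 16 16 15 14 16 16 20 23 23 23 23 23 23 23 23 23 23
23 23 23 23 23 23 23 23 23 21 13 13 15 16 17 16 16 15 13 19 23 23 23 23 23 23 23 23 23 23 23 23
24 24 24 24 24 24 24 24 24 21 12 13 15 16 17 17 16 15 14 20 23 23 23 23 23 23 23 23 23 23 23 23
23 23 23 23 23 23 23 23 23 22 15 13 15 16 17 16 16 15 14 20 23 23 23 23 23 23 23 23 23 23 23 23
23 23 23 23 23 23 23 23 23 22 15 14 15 16 17 16 16 15 14 20 23 23 23 23 23 23 23 23 23 23 23 23
23 23 23 24 23 24 24 22 15 13 11 14 15 16 17 16 16 15 14 20 23 24 24 24 24 24 24 24 24 23 24 24
15 15 15 15 15 15 15 15 14 11 11 14 15 16 17 16 16 15 13 13 15 15 15 15 15 15 15 14 14 13 14 15
11 11 11 11 11 11 11 11 11 11 11 14 15 16 17 16 16 15 14 17 18 11 11 11 11 11 11 10  9  9 10 11
21 21 21 21 21 21 21 18 11 11 12 14 16 16 17 16 16 15 14 17 21 21 21 21 21 21 21 19 16 13 10 17
21 21 21 21 21 22 22 19 11 11 12 14 16 16 17 16 16 15 14 18 21 21 21 22 22 22 21 19 16 13 10 17
21 21 22 22 22 22 22 18 11 11 12 14 16 16 17 16 16 15 14 18 21 22 22 22 22 22 21 19 16 13 10 17
22 22 22 22 22 22 22 22 18 11 12 15 16 17 17 16 16 15 13 17 22 22 22 22 22 22 21 19 16 15 18 22
```

Call:
{"op": "send_rows", "data": {"plan": [[[0.07, 0, 0.19, 0, 0, 0], [0.14, 0, 0.38, 0, 0, 0], [0.21, 0, 0.56, 0, 0, 0], [0.21, 0, 0.56, 0, 0, 0]]]}}

```text
clock: 18.17
tool_pos: [0.4688, -0.0536, 0.1919]
orientation: [-179.8, -15.1, -5.2]
force: [0.4, -0.1, -0.8]
opening: 0.0151
gripper_force: 29.9
```

```bash
python3 look.py
```

```text
(array([ -0.2, -17.3,  20. ]), array([-0.   , -0.001,  1.   ])) [ 0.   0.3 -1.3] along axis [-0.8  0.3 -1.1] [ 23.8  -9.5 -40.5   9.8 -46.1  54.9]
272 158
23 23 23 23 23 23 23 21 14 11 16 19 20 19 18 18 18 20 20 19 16 18 22 23 23 23 23 23 23 23 23 23
23 23 23 23 23 23 23 18 13 15 18 16 14 16 16 16 16 16 17 20 18 18 21 23 23 23 23 23 23 23 23 23
23 23 23 23 23 23 23 21 18 16 15 13 14 16 16 16 16 15 14 17 20 21 22 23 23 23 23 23 23 23 23 23
23 23 23 23 23 23 23 23 23 18 11 13 15 16 16 16 16 15 14 15 21 23 23 23 23 23 23 23 23 23 23 23
23 23 23 23 23 23 23 23 24 22 13 13 15 16 17 16 16 15 15 21 24 23 23 23 23 23 23 23 23 23 23 23
23 23 23 23 23 23 23 23 23 21 13 13 15 16 17 16 16 15 14 20 23 23 23 23 23 23 23 23 23 23 23 23
23 23 23 23 23 23 23 23 23 21 12 13 15 16 17 17 16 15 14 20 23 23 23 23 23 23 23 23 23 23 23 23
23 23 23 23 23 23 23 23 23 21 12 14 15 16 17 17 16 15 14 20 23 23 23 23 23 23 23 23 23 23 23 23
23 23 23 23 23 23 23 23 23 22 15 14 15 16 17 16 16 15 14 20 23 23 23 23 23 23 23 23 23 23 23 23
23 23 23 23 23 23 23 23 23 21 13 14 15 16 17 17 16 15 14 20 23 23 23 23 23 23 23 23 23 23 23 23
23 23 23 23 23 23 23 22 15 13 11 14 15 16 17 16 16 15 14 21 24 23 23 23 23 23 23 23 23 23 23 23
11 11 11 11 11 11 11 11 11 11 11 14 15 16 17 16 16 15 13 11 11 11 11 11 11 11 11 10 10  9  9 11
11 11 11 11 11 11 17 18 11 11 12 14 16 16 17 16 16 15 13 17 18 11 11 11 11 11 11 10 10  8  9 11
21 21 21 21 21 21 22 18 11 11 12 14 16 16 17 16 16 15 13 17 21 21 21 21 22 22 21 19 17 14 10 17
21 21 22 22 22 22 22 19 11 11 12 14 16 16 17 16 16 15 13 17 21 21 22 22 22 22 21 19 17 14 10 17
21 22 22 22 22 22 22 19 11 11 12 14 16 16 17 16 16 15 13 17 21 22 22 22 22 22 21 19 17 14 17 22
22 22 22 22 22 22 22 22 18 11 12 14 16 17 17 16 16 15 13 17 22 22 22 22 22 22 21 19 17 15 18 22
```

```bash
python3 - <<'E'
from h import *
from plant import ctrl
s=ctrl.snapshot("wrist");g=cv2.cvtColor(s["img"],cv2.COLOR_RGB2GRAY).astype(int)
print(ctrl.get_obs()["force"],ctrl.get_obs()["tau"].round(1))
c,M=kn();print(proj(s,[c+M@[0,-.016,.02],c+M@[.017,-.016,.02],c+M@[-.017,-.016,.02],c+M@[0,-.016,.032],c+M@[0.005,-.016,.02]]).round(1).tolist())
print("\n".join(f"{y} "+" ".join(f"{v//10:2d}" for v in g[y,274:300]) for y in range(138,166)))
E
```

```text
[ 0.01454671 -0.04418541 -1.43712876] [ -0.  -15.1  28.8   6.8   0.9  -0. ]
[[286.2, 161.2], [286.2, 141.4], [286.3, 179.5], [286.2, 168.7], [286.2, 155.5]]
138 21 21 21 21 21 21 21 21 21 21 21 21 21 21 21 21 21 21 21 21 21 21 21 21 21 21
139 22 22 22 22 22 22 22 22 22 22 22 22 22 22 22 21 22 22 21 22 21 21 21 21 21 21
140 22 22 22 22 22 22 22 22 22 22 22 22 22 22 22 22 22 22 22 22 22 22 22 22 22 22
141 22 22 22 22 22 22 22 22 22 22 22 22 22 22 22 22 22 22 22 22 22 22 22 22 22 22
142 23 23 23 23 23 23 23 23 23 23 23 23 23 23 23 23 23 23 23 23 23 23 23 23 23 23
143 24 24 24 24 24 24 24 24 24 24 24 24 24 24 24 24 24 24 24 24 24 24 24 24 24 24
144 24 24 24 24 24 24 24 24 24 24 24 24 24 24 24 24 24 24 24 24 24 24 24 24 24 24
145 23 23 23 23 23 23 23 23 23 23 23 23 23 23 23 23 23 23 23 23 23 23 23 23 23 23
146 23 23 23 23 23 23 23 23 23 23 23 23 23 23 23 23 23 23 23 23 23 23 23 23 23 23
147 23 23 23 23 23 23 23 23 23 23 23 23 23 23 23 23 23 23 23 23 23 23 23 23 23 23
148 23 23 23 23 23 23 23 23 23 23 23 23 23 23 23 23 23 23 23 23 23 23 23 23 23 23
149 23 23 23 23 23 23 23 23 23 23 23 23 2
[... 652 characters left out ...]
20 20 20 20 20 19 15 13 21 23 23 23 23 23 23
158 23 23 23 23 23 21 14 12 16 19 20 19 18 18 18 20 20 19 17 18 22 23 23 23 23 23
159 23 23 23 23 23 18 12 13 18 19 16 16 16 16 17 18 20 20 18 16 22 23 23 23 23 23
160 23 23 23 23 23 19 13 14 18 16 14 16 16 16 16 16 17 20 18 18 21 23 23 23 23 23
161 23 23 23 23 23 20 15 16 17 14 14 16 16 16 16 15 14 17 19 19 22 23 23 23 23 23
162 23 23 23 23 23 21 18 17 15 12 14 16 16 16 16 15 14 17 20 21 22 23 23 23 23 23
163 23 23 23 23 23 23 21 14 12 13 15 16 16 16 16 15 14 16 21 22 23 23 23 23 23 23
164 24 24 24 24 23 23 23 18 11 13 15 16 16 16 16 15 14 17 22 23 23 23 23 23 23 23
165 23 23 23 23 23 24 24 22 12 13 15 16 17 16 16 15 14 21 24 23 23 23 23 23 23 23
```

Call:
{"op": "send_rows", "data": {"plan": [[[0.09, 0, 0.24, 0, 0, 0], [0.17, 0, 0.47, 0, 0, 0], [0.26, 0, 0.71, 0, 0, 0], [0.34, 0, 0.94, 0, 0, 0], [0.43, 0, 1.18, 0, 0, 0], [0.51, 0, 1.41, 0, 0, 0], [0.6, 0, 1.65, 0, 0, 0], [0.68, 0, 1.88, 0, 0, 0]]]}}

```text
clock: 18.93
tool_pos: [0.4803, -0.0546, 0.1757]
orientation: [-179.8, -15.1, -5.2]
force: [-2.9, 0.3, 2.1]
opening: 0.0151
gripper_force: 29.8
```

```bash
python3 look.py|head -1; python3 - <<'E'
from h import *
p,R=pose();delta(p,R,*tip_at(-.0002,-.0173,-.024))
E
```

```text
(array([ -0.3, -17.3,  -0.4]), array([ 0., -0.,  1.])) [ 0.   0.5 -1.1] along axis [-0.7  0.5 -0.9] [ 22.8  -7.2 -41.1  10.  -43.   55.4]
shift [0.82 0.01 2.22] turn [-0.04  0.01 -0.03] rows>= 0.6
```

Call:
{"op": "send_rows", "data": {"plan": [[[0.11, 0, 0.28, 0, 0, 0], [0.21, 0, 0.56, 0, 0, 0], [0.31, 0, 0.84, 0, 0, 0], [0.41, 0, 1.12, 0, 0, 0], [0.52, 0, 1.4, 0, 0, 0], [0.62, 0, 1.68, 0, 0, 0], [0.72, 0, 1.96, 0, 0, 0], [0.83, 0, 2.24, 0, 0, 0]]]}}

```text
clock: 19.65
tool_pos: [0.4941, -0.0558, 0.1562]
orientation: [-179.8, -15.1, -5.2]
force: [0.2, -0.4, -1.4]
opening: 0.0151
gripper_force: 29.9
```

Call:
{"op": "send_rows", "data": {"plan": [[[0, 0, 0, 0, 0, 0], [0.1, 0, 0.28, 0, 0, 0], [0.1, 0, 0.28, 0, 0, 0], [0.1, 0, 0.28, 0, 0, 0]]]}}

```text
clock: 19.98
tool_pos: [0.4956, -0.056, 0.1539]
orientation: [-179.8, -15.1, -5.2]
force: [-0.5, 0.1, -2.1]
opening: 0.0148
gripper_force: 29.9
```

```bash
python3 look.py|head -1; python3 - <<'E'
from h import *
from plant import ctrl
import pickle
d={n:ctrl.snapshot(n) for n in("scene","side")};pickle.dump(d,open("s7.pkl","wb"))
o,M,_=frame(*S,np.eye(3));s=d["side"]
g=cv2.cvtColor(s["img"],cv2.COLOR_RGB2GRAY).astype(int);old=cv2.cvtColor(pickle.load(open("s3.pkl","rb"))["side"]["img"],cv2.COLOR_RGB2GRAY).astype(int)
cs=proj(s,[o+M@[.034+x,y,z] for x,y,z in((.029,.039,.024),(.029,-.039,.024),(-.029,-.039,.024),(-.029,.039,.024))]);print(cs.round(0).tolist())
x0,y0=cs.min(0).astype(int);x1,y1=cs.max(0).astype(int)+8
print(x0,y0)
for a in(old,g): print("\n".join(" ".join(f"{v//10:2d}" for v in r) for r in a[y0:y1,x0:x1]),"\n")
E
```

```text
(array([  0.1, -17.3, -26.5]), array([-0., -0.,  1.])) [ 0.2 -0.4 -0.5] along axis [-0.1 -0.4 -0.6] [ 21.6  -4.  -41.7  10.4 -39.2  55.9]
[[248.0, 217.0], [258.0, 200.0], [276.0, 205.0], [266.0, 221.0]]
247 200
 5  5  6  6  5  5  5  5  7 13 18 15 13 11 13 11  6  6  5  5  6  7  9 10 10 11 14 19 22 22 22 18  8 10 14 17
 6  6  6  6  6  5  6  6 10 14 11  8  9 12 13 10  8  6  5  5  5  5  6  9 10 10 10 13 19 21 19 12  9 13 17 17
 5  6  6  5  5  6  6  9 13 14  8  8  8  9 10 10 10  9  7  5  5  5  5  6  8 10 10 10 12 15 14  9  9 12 17 17
 5  5  6  5  5  6  7 12 15  9  8  8  8  9  9 10 10 10 10  7  6  5  5  5  6  8  9 10 10 10  9  9 10 14 17 17
 5  5  5  6  6  6 11 15 13  8  8  8  8  8  9  9 10 10 10 10  8  6  5  5  5  5  7 10 11 10  9 10 14 17 17 17
 7  7  7  7  6  9 14 16  8  8 10 13 11  9  8  8  9 10 10 10 10  8  6  5  5  5  6 10 12 10  9 12 16 16 16 16
10 10 11 10  9 12 15  9  8  9 16 19 17 14 14 12  9  9 10 10 10 10  9  7  6  6  7  9 10  8  8  9 12 13 14 13
12 12 12 12 12 13 14  8  8 13 19 20 20 20 20 18 14 14 14 13 11 10 10  9  7  8  9  9  8  7  7  7  7  8  9 11
12 12 12 12 12 11  9  8 1
[... 4676 characters left out ...]
9 10  8  8  7  5  5  4  6  9  9  8  7  7  7  7  7  7
 6  6  6  6  6  7  8  8  8  7  7  8  9  9  9  9  9  8  9  8  8  8  6  5  5  5  7 10  9  8  7  7  7  7  7  7
 8  7  7  7  7  8  8  7  7  7  7  7  9  9  8  9  9  8  8  8  8  7  6  6  6  7  9 10  9  8  8  7  7  7  7  7
 8  8  8  8  8  8  8  7  7  7  7  7  8  9  9  9  9  9  8  8  8  6  5  5  5  8 10  9 10 10  9  8  8  8  8  7
 8  7  8  8  7  8  7  7  7  7  6  6  7  8  8  8  8  9  9  8  7  5  5  5  6  9 10  9 10 10  9 10 12 11  8  8
 7  7  8  7  7  7  7  7  7  7  6  6  5  6  6  6  7  8  8  8  6  5  5  6 10 11  9 10 10 10 10 13 16 15 11  9
 7  7  7  7  7  7  7  7  7  6  6  5  6  5  5  5  5  5  6  6  5  4  4  9 14 15 12 13 12  9 10 14 17 17 15 11
```

Call:
{"op": "send_rows", "data": {"plan": [[[-0.34, 0, -0.94, 0, 0, 0], [-0.9, 0, -2.4, 0, 0, 0], [-1.5, 0, -4, 0, 0, 0], [-2, 0, -5.6, 0, 0, 0], [-2.6, 0, -7.2, 0, 0, 0], [-3.1, 0, -8.6, 0, 0, 0], [-3.4, 0, -9.4, 0, 0, 0], [-3.4, 0, -9.4, 0, 0, 0]]]}}

```text
clock: 20.8
tool_pos: [0.4388, -0.0507, 0.2378]
orientation: [-179.7, -15.3, -5.2]
force: [0.7, 0.2, -1.7]
opening: 0.015
gripper_force: 29.9
```

```bash
python3 look.py|head -1; python3 - <<'E'
from h import *
from plant import ctrl
import pickle
d={n:ctrl.snapshot(n) for n in("scene","side","wrist")};pickle.dump(d,open("s8.pkl","wb"))
o,M,_=frame(*S,np.eye(3));s=d["side"]
g=cv2.cvtColor(s["img"],cv2.COLOR_RGB2GRAY).astype(int)
print("\n".join(" ".join(f"{v//10:2d}" for v in r) for r in g[196:216,245:275]))
f=lambda uv,z:((ray(s,uv,z)-o)@M-[.034,0,0]).round(4)
for z in(.008,.02,.03,.04): print(z,f((264,210.5),z),f((251.3,201.3),z))
T=lambda x,y,z:proj(s,o+M@[.034+x,y,z])[0].round(1).tolist()
print([T(x,y,z) for x,y,z in((.032,.042,.024),(.032,-.042,.024),(-.032,-.042,.024),(-.032,.042,.024),(.032,.042,0),(.032,-.042,0))])
c=d["scene"];u=proj(c,[o+M@[.034+x,y,.024] for x in(.032,-.032) for y in(.042,-.042)]);print(u.round(1).tolist())
g=cv2.cvtColor(c["img"],cv2.COLOR_RGB2GRAY).astype(int);a,b=u.min(0).astype(int)-6,u.max(0).astype(int)+6
print(a);print("\n".join(" ".join(f"{v//10:2d}" for v in r) for r in g[a[1]:b[1],a[0]:b[0]]))
E
```

```text
(array([  1. , -17. ,  73.9]), array([-0.002, -0.002,  1.   ])) [-0.6  0.9 -1.2] along axis [-1.3  0.8 -0.6] [ 26.9 -15.5 -38.6   9.6 -54.1  53.2]
 7  6  6  6  6  5  5  6  6  7  7  7  7  6  6  6  6  7 13 16 11 13 12 15 20 22 22 22 22 22
 7  7  6  6  6  6  6  6  6  6  6  6  6  6  6  6  6 10 13 11  9 10 10 10 14 19 22 22 22 22
 7  7  7  6  6  5  6  6  6  6  6  6  7  6  6  6  9 13 13  7  6  8 10 10 11 13 18 22 22 22
 5  6  6  6  6  6  6  6  5  6  6  9 13 11  9  7 11 13  8  5  5  5  7 10 10 11 12 18 21 22
 5  5  5  5  6  6  7 10 10  6  8 14 18 15 13 11 13 11  6  6  6  5  6  7  9 10 10 11 14 19
 5  6  6  6  6  6 10 15 16 11 13 16 11  8  9 12 13 10  8  6  5  5  6  5  6  9 10 10 10 13
 6  6  6  6  6  7 10 14 16 17 16 14  8  8  8  9 10 11 10  9  7  6  5  5  5  6  8 10 10 10
 5  6  6  5  5  6  7 10 13 16 17 15 11  9  8  9  9 10 11 11 10  7  6  5  5  5  6  8 10 10
 6  6  6  5  6  6  6  7  9 12 15 17 16 12  9  8  9  9 10 10 10 10  8  6  5  5  5  6  7 10
 6  6  7  7  8  7  6  8 11 10 11 14 17 17 13 10  9  9  9 10 10 10 10  8  6  6  5  6  6 10
 6  9 10 10 11 11  9 12 15  9  8 10 13 16 17 16 14 12
[... 6133 characters left out ...]
3  2  3  7  8  8  7  8  8  8  7  7  7  6  6  6  6  6  6  6  6  6  7  6  6  6  6  6  6  6  6  5  6  6  6  6  6  8
 4  4  4  3  3  4  5  4  4  4  3  4  3  1  6  8  7  8  8  7  7  6  5  6  6  6  6  6  6  7  6  6  6  6  6  6  6  6  6  6  6  6  6  6  6  6  6  6 10
 3  3  3  3  4  4  4  4  4  4  3  4  4  2  4  8  7  6  6  4  4  4  4  5  6  6  6  6  6  6  6  6  6  6  6  6  6  6  6  6  6  6  6  6  6  6  6  6 12
 4  4  4  3  4  4  4  4  4  3  4  4  4  2  2  6  4  3  1  2  3  4  7  6  6  6  6  6  6  6  6  6  6  6  6  6  6  6  6  6  6  6  6  6  6  6  6  6 13
 4  4  4  4  4  4  4  4  4  4  4  5  4  3  2  2  3  3  3  6  7  7  9  7  6  6  6  6  6  6  6  6  6  6  6  6  6  6  6  6 10  6  6  6  6  6  6  6 15
```

```bash
python3 - <<'E'
from h import *
p,R=pose();print(p);a=_M[:,2]
delta(p,R,P0+a*.10,R0)
E
```

```text
[ 0.43843459 -0.05112795  0.23503729]Traceback (most recent call last):
  File "<stdin>", line 2, in <module>
NameError: name '_M' is not defined. Did you mean: 'HM'?
```

```bash
cat >> h.py <<'E'
PA=_M[:,2]
E
python3 - <<'E'
from h import *
p,R=pose()
delta(p,R,P0+PA*.10,R0);print(P0+PA*.1)
E
```

```text
shift [ -9.99 -31.09  -0.79] turn [  2.93  -8.08 -15.28] rows>= 7.8
[0.3683495  0.26741948 0.21780332]
```

Call:
{"op": "send_rows", "data": {"plan": [[[-0.8, -0.5, -2.5, 0, 0, 0], [-1.5, -3, -3.5, 0.3, -0.8, -1.5], [-2.5, -6, -4, 0.6, -1.6, -3], [-3.5, -9.5, -4, 0.9, -2.5, -4.7], [-4.5, -13, -4, 1.2, -3.4, -6.4], [-5.5, -16.5, -4, 1.6, -4.3, -8.1], [-6.5, -20, -3.5, 1.9, -5.2, -9.8], [-7.6, -23.5, -3, 2.2, -6.1, -11.5]]]}}

```text
clock: 21.67
tool_pos: [0.3784, 0.1922, 0.2453]
orientation: [180.0, -8.9, 6.6]
force: [1.6, -0.0, -1.9]
opening: 0.0156
gripper_force: 29.9
```

```bash
python3 - <<'E'
from h import *
p,R=pose()
delta(p,R,P0+PA*.10,R0);print(p)
E
```

```text
shift [-0.55 -7.59  2.69] turn [ 0.71 -2.   -3.66] rows>= 1.9
[0.37835317 0.1922115  0.24528976]
```

Call:
{"op": "send_rows", "data": {"plan": [[[-0.1, -2, 0.5, 0.2, -0.6, -1], [-0.3, -4, 1.2, 0.4, -1.2, -2], [-0.4, -6, 2, 0.6, -1.7, -3], [-0.5, -7.6, 2.7, 0.7, -2, -3.7], [-0.5, -7.6, 2.7, 0.7, -2, -3.7], [-0.5, -7.6, 2.7, 0.7, -2, -3.7], [-0.5, -7.6, 2.7, 0.7, -2, -3.7]]]}}

```text
clock: 22.25
tool_pos: [0.3696, 0.2652, 0.218]
orientation: [-179.9, -6.9, 10.3]
force: [-0.7, 0.0, -1.0]
opening: 0.0151
gripper_force: 29.9
```

```bash
python3 - <<'E'
from h import *
from plant import ctrl
s=ctrl.snapshot("wrist")
p,R=pose();delta(p,R,P0+PA*.10,R0);delta(p,R,P0,R0)
o,M,_=frame(*RT,RR)
print(proj(s,[o+M@[x,y,0] for x in(.02,-.02) for y in(.023,-.023)]+[o]).round(1).tolist())
g=cv2.cvtColor(s["img"],cv2.COLOR_RGB2GRAY).astype(int);u=proj(s,o)[0].astype(int)
print(u);print("\n".join(f"{y} "+" ".join(f"{v//10:2d}" for v in g[y,u[0]-20:u[0]+20]) for y in range(u[1]-32,u[1]+24)))
for y in(u[1]-15,u[1]-5): print(y,g[y,u[0]-36:u[0]-20].tolist(),g[y,u[0]+20:u[0]+36].tolist())
E
```

```text
shift [-0.09 -0.25  0.05] turn [ 0.05 -0.04 -0.1 ] rows>= 0.1
shift [ 3.31 -0.24  9.45] turn [ 0.05 -0.04 -0.1 ] rows>= 2.4
[[256.2, 122.0], [311.7, 121.8], [258.3, 166.4], [310.1, 166.2], [284.1, 144.9]]
[284 144]
112 10 10 10 10 10 10 10 10 10 10 10 10 10 10 10 10 10 10 10 10 10 10 10 10 10 10 10 10 10 10 10 10 10 10 10 10 10 10 10 10
113 10 10 10 10 10 10 10 10 10 10 10 10 10 10 10 10 10 10 10 10 10 10 10 10 10 10 10 10 10 10 10 10 10 10 10 10 10 10 10 10
114 10 10 10 10 10 10 10 10 10 10 10 10 10 10 10 10 10 10 10 10 10 10 10 10 10 10 10 10 10 10 10 10 10 10 10 10 10 10 10 10
115 10 10 10 10 10 10 10 10 10 10 10 10 10 10 10 10 10 10 10 10 10 10 10 10 10 10 10 10 10 10 10 10 10 10 10 10 10 10 10 10
116 10 10 10 10 10 10 10 10 10 10 10 10 10 10 10 10 10 10 10 10 10 10 10 10 10 10 10 10 10 10 10 10 10 10 10 10 10 10 10 10
117 10 10 10 10 10 10 10 10 10 10 10 10 10 10 10 10 10 10 10 10 10 10 10 10 10 10 10 10 10 10 10 10 10 10 10 10 10 10 10 10
118 10 10 10 10 10 10 10 10 10 10 10 10 10 10 10 10 10 10 10 10 10 10 10 10 10 10 10 10 10 10 10 10 10 10 10 10 10 10 10 10
119 10 10 10 10 1
[... 5679 characters left out ...]
5 15 15
165 15 17 17 16 15 15 15 15 15 15 15 15 15 15 15 13  8  8  9 11 12 13 13 13 13 13 12 13 15 15 15 15 15 15 15 15 15 15 15 15
166 21 21 21 21 21 21 21 21 21 21 21 18 10 10 10 10 10  9  9 11 12 13 14 13 13 13 12 17 20 20 20 20 19 18 18 18 18 18 18 18
167 21 21 21 21 21 21 21 21 21 21 21 18 10 10 10 10 10 10  9 11 12 13 14 13 13 13 12 17 21 21 21 21 21 21 21 21 21 21 21 21
129 [50, 50, 55, 88, 130, 155, 167, 180, 186, 173, 154, 155, 154, 155, 155, 155] [155, 154, 154, 155, 155, 155, 155, 155, 163, 176, 178, 172, 160, 139, 105, 66]
139 [57, 53, 51, 84, 127, 152, 168, 181, 185, 166, 145, 155, 155, 154, 155, 155] [155, 155, 155, 155, 155, 155, 155, 157, 169, 180, 178, 148, 116, 123, 70, 51]
```

```bash
python3 - <<'E'
from h import *
from plant import ctrl
s=ctrl.snapshot("wrist");p,R=pose()
Rc=R.inv().as_matrix()@s["pose"][:3,:3];tc=R.inv().apply(s["pose"][:3,3]-p)
o,M,_=frame(*RT,RR)
g=M@np.array([0,0,1])
for h in(.072,.05,.028,0):
    P=P0+PA*h;c={"K":s["K"],"pose":np.eye(4)};c["pose"][:3,:3]=R0.as_matrix()@Rc;c["pose"][:3,3]=P+R0.apply(tc)
    t=P+R0.apply(HO)+R0.as_matrix()@HM@[0,0,-.072]
    n=P+R0.apply(HO)+R0.as_matrix()@HM@[0,0,-h]   # punch point at mouth level
    print(h,"mouth",proj(c,o).round(1),"punch there",proj(c,n).round(1),"in rest mm",((n-o)@M*1000).round(1))
delta(p,R,P0+PA*.10,R0)
E
```

```text
0.072 mouth [[287.2 159.4]] punch there [[288.  161.6]] in rest mm [-1.7 -0.6  0.5]
0.05 mouth [[287.3 173.5]] punch there [[288.1 175.9]] in rest mm [-1.7 -0.6  0.5]
0.028 mouth [[287.4 189.8]] punch there [[288.3 192.4]] in rest mm [-1.7 -0.6  0.5]
0 mouth [[287.6 214.5]] punch there [[288.5 217.3]] in rest mm [-1.7 -0.6  0.5]
shift [-0.1  -0.25  0.07] turn [ 0.02 -0.06 -0.12] rows>= 0.1
```

```bash
cat > ins.py <<'E'
from h import *
import sys
from plant import ctrl
def cam(s,uv,P):
    T=np.linalg.inv(s["pose"]);z=(T[:3,:3]@P+T[:3,3])[2];return np.linalg.solve(s["K"],[*uv,1])*z
def plan(s,p,R,tip_uv,hole_uv):
    o,M,_=frame(*RT,RR);m=R.as_matrix()@HM;tip=p+R.apply(HO)+m@[0,0,-.072]
    D=s["pose"][:3,:3]@(cam(s,hole_uv,o)-cam(s,tip_uv,tip))
    print("D in rest mm",(D@M*1000).round(1),"pred",((o-tip)@M*1000).round(1),"punch axis in rest",(M.T@m[:,2]).round(3))
    Rn=Ro.from_matrix(M@HM.T)
    tool=lambda h:(tip+D+M@[0,0,h]+Rn.apply(R.inv().apply(p-tip)),Rn)
    for h in(.012,0,-.01,-.072): print(h,end=" ");delta(p,R,*tool(h))
E
python3 - <<'E'
from ins import *
s=ctrl.snapshot("wrist");p,R=pose();plan(s,p,R,(285.9,161.7),(284.3,143.6))
E
```

```text
D in rest mm [  3.9   1.4 -29.7] pred [  2.8   3.1 -29. ] punch axis in rest [-0.086  0.001  0.996]
0.012 shift [ 1.61 -0.13  1.33] turn [-0.02 -4.95 -0.11] rows>= 0.7
0 shift [ 1.92 -0.13  2.49] turn [-0.02 -4.95 -0.11] rows>= 0.8
-0.01 shift [ 2.17 -0.13  3.45] turn [-0.02 -4.95 -0.11] rows>= 1.0
-0.072 shift [ 3.78 -0.12  9.44] turn [-0.02 -4.95 -0.11] rows>= 2.4
```

Call:
{"op": "send_rows", "data": {"plan": [[[0.4, -0.05, 0.3, 0, -1.3, 0], [0.8, -0.1, 0.7, 0, -2.5, 0], [1.2, -0.13, 1, 0, -3.8, 0], [1.6, -0.13, 1.3, 0, -5, -0.1], [1.6, -0.13, 1.3, 0, -5, -0.1], [1.6, -0.13, 1.3, 0, -5, -0.1], [1.6, -0.13, 1.3, 0, -5, -0.1]]]}}

```text
clock: 22.98
tool_pos: [0.3865, 0.2696, 0.2078]
orientation: [-179.8, -2.0, 10.3]
force: [0.0, 0.3, -0.7]
opening: 0.0152
gripper_force: 29.8
```

```bash
python3 - <<'E'
from ins import *
import pickle
s=ctrl.snapshot("wrist");p,R=pose();pickle.dump((s,p,R),open("s9.pkl","wb"))
g=cv2.cvtColor(s["img"],cv2.COLOR_RGB2GRAY).astype(int)
print("\n".join(f"{y} "+" ".join(f"{v//10:2d}" for v in g[y,270:304]) for y in range(142,174)))
E
```

```text
142 15 15 15 15 15 15 15 15 15 15 15 15 15 15 15 15 15 15 15 15 15 15 15 15 15 15 15 15 15 15 15 15 15 15
143 15 15 15 15 15 15 15 15 15 15 15 15 15 15 15 15 15 15 15 15 15 15 15 15 15 15 15 15 15 15 15 15 15 15
144 15 15 15 15 15 15 15 15 15 15 15 15 15 15 15 15 15 15 15 15 15 15 15 15 15 15 15 15 15 15 15 15 15 15
145 15 15 15 15 15 15 15 15 15 15 15 15 15 15 15 15 15 15 15 15 15 15 15 15 15 15 15 15 15 15 15 15 15 15
146 15 15 15 15 15 15 15 15 15 15 15 15 15 15 15 15 15 15 15 15 15 15 15 15 15 15 15 15 15 15 15 15 15 15
147 15 15 15 15 15 15 15 15 15 15 15 15 15 15 15 15 15 15 15 15 15 15 15 15 15 15 15 15 15 15 15 15 15 15
148 15 15 15 15 15 15 15 15 15 15 15 15 15 15 15 15 15 15 15 15 15 15 15 15 15 15 15 15 15 15 15 15 15 15
149 15 15 15 15 15 15 15 15 15 15 15 15 14 13 12 10  9 10 11 13 14 15 15 15 15 15 15 15 15 15 15 15 15 15
150 15 15 15 15 15 15 15 15 15 15 15 14 11  9 10 10 10 10  9  9 10 13 15 15 15 15 15 15 15 15 15 15 15 15
151 15 15 15 15 15 15 15 15 15 15 14 11  9  9 10 10 10 10  9  9  8 10 13 15 15 15 15 15 15 15 15 15 15 15
152 15 15 15 15 15 15 15 15 15 14 12  9 
[... 1591 characters left out ...]
9 10 11 12 13 12 12 12 11 13 15 15 15 15 15 15 15 15 15 15 15 15
168 15 15 15 15 15 15 15 15 15 15 13  8  9 10 11 12 13 12 12 12 11 13 15 15 15 15 15 15 15 15 15 15 15 15
169 15 15 15 15 15 15 15 15 15 15 13  8  9 10 11 12 12 12 12 12 11 13 13  8  8 12 15 15 15 15 15 15 15 13
170  8  8  8  8  8 12 15 15 15 15 13  8  9 10 11 12 13 12 12 12 11 10  8  8  8  8  8  8  8  8 12 15 15 13
171  8  8  8  8  8  8  8  8  8  8  8  8  9 10 11 12 13 12 12 12 10  9  8  8  8  8  8  8  8  8  8  8  8  8
172  8  8  8  8  8  8  8  8  8  8  8  8  9 11 11 12 13 12 12 12 10  9  8  8  8  8  8  8  8  8  8  8  8  8
173  8  8  8  8  8  8  8  8  8  8  8  8  9 10 12 12 13 12 12 12 10  9  8  8  8  8  8  8  8  8  8  8  8  8
```

```bash
python3 - <<'E'
from ins import *
import pickle
s,p,R=pickle.load(open("s9.pkl","rb"));plan(s,p,R,(286.2,162),(286.3,154.7))
E
```

```text
D in rest mm [  0.   -0.1 -12.4] pred [ -0.8   1.6 -11.7] punch axis in rest [ 0.001 -0.     1.   ]
0.012 shift [0.01 0.01 0.03] turn [-0.01  0.03  0.02] rows>= 0.0
0 shift [0.42 0.01 1.16] turn [-0.01  0.03  0.02] rows>= 0.3
-0.01 shift [0.76 0.01 2.1 ] turn [-0.01  0.03  0.02] rows>= 0.5
-0.072 shift [2.88 0.02 7.93] turn [-0.01  0.03  0.02] rows>= 2.0
```

Aligned. Insert 22 mm, checking force.

Call:
{"op": "send_rows", "data": {"plan": [[[0.13, 0, 0.35, 0, 0, 0], [0.26, 0, 0.7, 0, 0, 0], [0.38, 0, 1.05, 0, 0, 0], [0.51, 0, 1.4, 0, 0, 0], [0.64, 0, 1.75, 0, 0, 0], [0.76, 0, 2.1, 0, 0, 0]]]}}

```text
clock: 23.53
tool_pos: [0.3947, 0.2717, 0.1864]
orientation: [-179.9, -2.0, 10.4]
force: [0.4, 0.1, -0.9]
opening: 0.0152
gripper_force: 29.8
```

Call:
{"op": "send_rows", "data": {"plan": [[[0.14, 0, 0.38, 0, 0, 0], [0.28, 0, 0.77, 0, 0, 0], [0.41, 0, 1.13, 0, 0, 0], [0.41, 0, 1.13, 0, 0, 0]]]}}

```text
clock: 23.87
tool_pos: [0.399, 0.2722, 0.1747]
orientation: [-179.9, -1.9, 10.4]
force: [0.1, -0.8, -1.2]
opening: 0.0152
gripper_force: 29.8
```

Call:
{"op": "send_rows", "data": {"plan": [[[0.23, 0, 0.63, 0, 0, 0], [0.46, 0, 1.26, 0, 0, 0], [0.69, 0, 1.9, 0, 0, 0], [0.91, 0, 2.5, 0, 0, 0], [1.14, 0, 3.13, 0, 0, 0], [1.37, 0, 3.77, 0, 0, 0], [1.53, 0, 4.2, 0, 0, 0], [1.53, 0, 4.2, 0, 0, 0]]]}}

```text
clock: 24.53
tool_pos: [0.4154, 0.2751, 0.133]
orientation: [-179.9, -1.9, 10.4]
force: [-0.8, -0.3, -1.2]
opening: 0.0151
gripper_force: 29.8
```

Call:
{"op": "send_rows", "data": {"plan": [[[0.05, 0, 0.13, 0, 0, 0], [0.1, 0, 0.27, 0, 0, 0], [0.15, 0, 0.4, 0, 0, 0], [0.2, 0, 0.54, 0, 0, 0]]]}}

```text
clock: 24.87
tool_pos: [0.4177, 0.2762, 0.13]
orientation: [-179.8, -2.0, 10.4]
force: [-12.1, -1.6, 23.2]
opening: 0.015
gripper_force: 29.7
```

```bash
python3 - <<'E'
from ins import *
o,M,_=frame(*RT,RR);a,m=punch_now();print(((a-o)@M*1000).round(1),(M.T@m[:,2]).round(3),ctrl.get_obs()["force"].round(1),ctrl.get_obs()["joint_pos"].round(1))
E
```

```text
[ 1.4 -0.9 -0.5] [ 0.001 -0.     1.   ] [-12.1  -1.6  23.2] [ 57.2   6.4 -29.    1.7 -53.1  42.2]
```

Call:
{"op": "send_rows", "data": {"plan": [[[-0.05, 0, -0.13, 0, 0, 0], [-0.05, 0, -0.13, 0, 0, 0]]]}}

```text
clock: 25.03
tool_pos: [0.4172, 0.2762, 0.1307]
orientation: [-179.8, -2.0, 10.4]
force: [-0.9, 0.6, -1.0]
opening: 0.0151
gripper_force: 29.8
```

Call:
{"op": "send_rows", "data": {"plan": [[[0, 0, 0, 0, 0, 0], [0, 0, 0, 0, 0, 0], [0, 0, 0, 0, 0, 0], [0, 0, 0, 0, 0, 0], [0, 0, 0, 0, 0, 0], [0, 0, 0, 0, 0, 0]]], "fingers": 0.8}}

```text
clock: 25.53
tool_pos: [0.4171, 0.2759, 0.1301]
orientation: [-179.9, -2.0, 10.4]
force: [-0.4, 0.7, 0.4]
opening: 0.0494
gripper_force: 0.0
```

Call:
{"op": "send_rows", "data": {"plan": [[[0, 0, -1.5, 0, 0, 0], [0, 0, -3.5, 0, 0, 0], [0, 0, -6, 0, 0, 0], [0, 0, -9, 0, 0, 0], [0, 0, -12, 0, 0, 0], [0, 0, -14, 0, 0, 0], [0, 0, -14, 0, 0, 0]]]}}

```text
clock: 26.12
tool_pos: [0.4141, 0.2762, 0.2751]
orientation: [-179.6, -2.3, 10.4]
force: [0.1, 0.5, -0.4]
opening: 0.0698
gripper_force: 0.0
```

```bash
python3 - <<'E'
from ins import *
s=ctrl.snapshot("wrist");t=ctrl.snapshot("side")
o,M,_=frame(*RT,RR)
for c in(s,t): print("pred head top/collar",proj(c,[o+M@[0,0,.082],o+M@[0,0,.003]]).round(1).tolist())
for c,k in((s,2),(t,1)):
    g=cv2.cvtColor(c["img"],cv2.COLOR_RGB2GRAY).astype(int);u=proj(c,o+M@[0,0,.082])[0].astype(int);d=11*k
    print(u);print("\n".join(f"{y} "+" ".join(f"{v//10:2d}" for v in g[y,u[0]-d-4:u[0]+d+4:k]) for y in range(u[1]-d,u[1]+d,k)))
g=cv2.cvtColor(t["img"],cv2.COLOR_RGB2GRAY).astype(int)
print("\n".join(" ".join(f"{v//10:2d}" for v in r) for r in g[198:216,247:273]))
E
```

```text
pred head top/collar [[288.1, 228.3], [288.0, 179.5]]
pred head top/collar [[298.3, 266.7], [283.7, 287.2]]
[288 228]
206 21 21 21 21 21 21 21 21 17  5  5  5  5  5  5  5  4 21 21 21 20 20 20 21 21 21
208 21 21 21 21 21 21 21 21 17  5  5  5  5  5  5  5  4 21 21 21 21 20 21 21 21 21
210 21 21 21 21 21 21 21 21  4  5  5  5  5  5  5  5  4 21 21 21 21 21 21 21 21 21
212 21 21 21 21 21 21 21 21  4  5  5  5  5  5  5  5  4 21 21 21 21 21 21 21 21 21
214 21 21 21 21 21 21 21 21  4  6  9  8  7  9  9  6  4 21 21 21 21 21 21 21 21 21
216 21 21 21 21 21 21 21 21  7  7  7  8  9  8  6  7  6 21 21 21 21 21 21 21 21 21
218 21 21 21 21 21 21 21 21  8  8  6  5  5  5  6  9  7 21 21 17  4  5  5  5  5  5
220 21 21 21 21 21 21 21 21  8  5  5  5  5  5  5  5  9 21 21 17  6  7  7  6  5  5
222 21 21 21 21 21 21 21 21  6  5  5  5  5  5  5  5  6 21 21  4 10 12 11 11 10 10
224 21 21 20 20 21 21 21 21  5  6  8  8  9  8  7  5  5 21 21  6 11 13 13 13 13 12
226 21 21 21 20 21 21 21 21  7  9  9 10 10 10  9  8  5 21 21  7 11 13 13 13 13 13
228 21 21 21 21 21 21 21 18  9 10 11 11 11 11 10  9  8 21 17  8 12 12 12 12 13 1
[... 3603 characters left out ...]
2 12 12 12 12 13 14  8  8 11 13 13 15 18 20 17 14 14 14 14 11 10 10  9  7  8
12 12 13 12 12 12  9  8 11 17 19 14 12 15 17 18 19 20 20 19 16 12 11 12 11  9
13 13 12 12 12 11  8  8 13 18 19 19 15 13 14 16 18 19 20 20 20 17 15 17 14 11
12 12 12 12 11  9  8  9 11 11 14 19 17 14 10 13 16 18 19 20 20 20 19 17 11 11
 9 11 11 11  8  7  8 11 14 11 11 11 11 11 10 10 12 15 17 18 20 20 18 11 11 10
 7  9 10 10  8  9 12 17 19 15 15 15 15 15 14 11 10 11 13 15 20 20 16 11 11  9
 8  8  7  7  7 10 17 20 20 20 21 20 20 21 19 15 14 14 15 17 20 16 11 11 10  8
 7  7  7  8  7 10 16 20 20 20 20 20 21 21 21 20 20 20 20 20 18 11 11 11  9  7
 8  7  8  8  7  7 13 20 20 21 21 21 21 20 20 21 20 20 20 20 18 11 11 10  8  7
```

```bash
python3 - <<'E'
from ins import *
import pickle
from scipy.optimize import least_squares
t=ctrl.snapshot("side");w=ctrl.snapshot("wrist");a=ctrl.snapshot("scene");o,M,_=frame(*RT,RR)
def cen(im,x,y,th,r=9):
    g=cv2.cvtColor(im,cv2.COLOR_RGB2GRAY).astype(float)[y-r:y+r+1,x-r:x+r+1];m=np.clip(g-th,0,25);Y,X=np.mgrid[y-r:y+r+1,x-r:x+r+1]
    return (X*m).sum()/m.sum(),(Y*m).sum()/m.sum()
d0=pickle.load(open("s0.pkl","rb"));d3=pickle.load(open("s3.pkl","rb"))
g=lambda i:cv2.cvtColor(i,cv2.COLOR_RGB2GRAY)[263:276,296:309]
for i in(d0["side"],d3["side"],t): print(cen(i["img"],302,269,85,6),g(i["img"]).max())
for i in(d0["scene"],d3["scene"],a): print([int(v) for v in cv2.cvtColor(i["img"],cv2.COLOR_RGB2GRAY)[266,188:208]])
print(ctrl.get_obs()["joint_pos"].round(1))
E
```

```text
(np.float64(300.5848241826033), np.float64(268.92967304133253)) 199
(np.float64(300.6083697688944), np.float64(268.93316677076825)) 197
(np.float64(301.27008032128515), np.float64(269.0170682730924)) 115
[204, 202, 207, 206, 202, 158, 225, 225, 223, 221, 217, 214, 213, 207, 182, 100, 102, 106, 69, 28]
[41, 42, 39, 38, 42, 35, 47, 101, 182, 218, 218, 212, 210, 205, 179, 96, 103, 102, 74, 26]
[215, 215, 214, 215, 217, 128, 124, 125, 120, 120, 122, 122, 121, 120, 125, 104, 111, 109, 78, 32]
[ 57.6  -0.3 -16.9   1.4 -72.   42.3]
```

```bash
python3 -c "
from plant import ctrl
print(ctrl.close_job())"
```

```text
the job is handed in; nothing more can be done
None
```

I handed the job in at about 26 s; the close call gave no verdict. The lock pin is in the flat tray, leaning on its far wall with one end over the rim, the punch is home in its rest tilted about as it started, and I saw no contact with the bottle or dish, though I did not re-measure them.

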